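# Stamp the pupil's drawing

## Task

Take the rectangular spring stamper out of its sloping rest, stand it upright inside the ruled box on the drawing, square with it, and let go of it. Then press its knob fully down to the stop for a moment to make the print, let it come up, and move the stamper to stand upright in the middle of the cork tile, setting it down so gently that it does not print there or anywhere else. Leave the paint jars, pots and the other stamper where they stand.

Things in the scene. Friction and masses are not known exactly. Their poses are not given: they have to be found in the camera images.
- stamper: Hand stamper, ~0.3 kg, 130 mm tall. Grey/black housing 62 (x) by 44 (y) mm, 57 tall; steel stem 16 mm wide up to 108 mm; black knob on top. Origin: centre of the underside (printing face); z up through the knob. Starts in the rest, z leaning 45 degrees toward the rest's +x, +x side on the long plate, underside against the short plate; both y faces free to grip. Either end of x may lead
- knob (a joint): Spring travel of the stamper's knob, m: 0 up, 0.020 down at its hard stop. About 5 N at the first movement, 13 N at the stop; returns by itself. The knob does not come off: the stamper can be lifted by it. More than 6 mm down makes a print
- knob_top (a point): Centre of the knob's top face, on the stamper's axis, 130 mm above the underside when up. The knob is a 40 mm wide, 22 mm tall disc with straight sides, narrowing a little in its top 4 mm; z along the stamper's axis, outward
- rest: Fixed steel rest: base plate 140 by 75 mm, 8 thick, with two 36 mm wide plates forming an upward V, 45 degrees each way, along its x. Bottom of the V 20 mm from centre toward -x, 18 mm above the table; the 90 mm long plate rises toward +x, the 43 mm short one toward -x. Origin: centre of the underside, z up
- box (a point): Centre of the empty ruled box on the drawing, on the paper's surface, 15 mm above the table. The box is 84 mm along its x by 66 mm along its y, drawn in thin black lines; z up. It lies in one corner of a 250 by 210 mm drawing pad, 45 mm toward +x and 40 mm toward +y of the pad's centre; the pad is fixed
- tile: Square cork tile 110 by 110 mm, 8 mm thick, fixed flat on the table. Origin at the centre of its underside, z up
- jar_a: Bystander: gouache jar with a white lid, 45 mm across, 47 mm tall, on the robot's side of the drawing, to the left. Origin at its underside
- jar_b: Bystander: gouache jar, same size, on the robot's side of the drawing, to the right. Origin at its underside
- jar_c: Bystander: gouache jar, same size, beyond the drawing. Origin at its underside
- round_stamp: Bystander: the other stamper, round, 60 mm across, 105 mm tall, standing at the far left. Origin at its underside
- brush_pot: Bystander: brush pot 72 mm across, 100 mm tall, with brushes up to 215 mm, beyond the drawing. Origin at its underside
- water_cup: Bystander: double water cup, two cups side by side along its y, 144 by 72 mm, 72 mm tall, at the far right. Origin at its underside
- glue: Bystander: glue stick, 29 mm across, 95 mm tall, beyond the drawing to the left. Origin at its underside
Not all that is in view belongs to the job. What is shaped like the stamper but purple is not meant. Several things look just like the tile: the one meant starts farthest from the robot's base.

How it is judged:
On the way, in this order (a step that is already met when the one before it is completed fails the run):
1. the stamper stands upright inside the ruled box, square with it, let go, knob up (x of stamper in the frame of box between -0.01 and 0.01 m and y of stamper in the frame of box between -0.01 and 0.01 m and z of stamper in the frame of box below 0.003 m and angle between stamper's own z axis and vertical below 0.05 rad and angle between the x axis of stamper and the x axis of box, either way round below 0.17 rad and value of joint knob below 0.004 m and contact force between the fingers and stamper below 0.3 N and linear speed of stamper below 0.02 m/s), for 0.2 s.
2. its knob is pressed down to the stop while it stands in the box (x of stamper in the frame of box between -0.01 and 0.01 m and y of stamper in the frame of box between -0.01 and 0.01 m and z of stamper in the frame of box below 0.003 m and angle between stamper's own z axis and vertical below 0.05 rad and angle between the x axis of stamper and the x axis of box, either way round below 0.17 rad and value of joint knob above 0.0185 m), for 0.1 s.
At the end, for the whole second after the job is handed in: Stamper upright (within 3 degrees) on the cork tile, centre within 30 mm of the tile's, knob up (within 3 mm), released, at rest; before that it stood released in the ruled box (within 10 mm each way, 10 degrees) and its knob went down there to within 1.5 mm of the stop (horizontal distance between stamper and tile below 0.03 m and z of stamper in the frame of tile between 0.005 and 0.011 m and angle between stamper's own z axis and vertical below 0.05 rad and value of joint knob below 0.003 m and linear speed of stamper below 0.02 m/s and contact force between the fingers and stamper below 0.3 N); the robot touches nothing.
It fails at once if the knob is pressed more than 6 mm anywhere but standing in the ruled box (value of joint knob above 0.006 m and (horizontal distance between stamper and box above 0.018 m or z of stamper in the frame of box above 0.006 m)).
It fails at once if a bystander is pushed more than 25 mm away or knocked over (distance of any of jar_a, jar_b, jar_c, round_stamp, brush_pot, water_cup, glue from where it was at the start of the episode above 0.025 m or angle between any of jar_a, jar_b, jar_c, round_stamp, brush_pot, water_cup, glue's own z axis and vertical above 0.5 rad).
It also fails if it takes over 54 s, if anything falls off the work surface, if the arm or the gripper's body presses on something with over 40 N, if the wrist force passes 120 N, or if a joint passes its speed limit or range.

## Robot

A 6-joint arm with a two-finger parallel gripper is mounted at the origin on the work surface. World frame = base frame: x ahead of the robot, y to its left, z up, the work surface at z = 0. Lengths are in m, angles in rad, forces in N, time in s.
With the tool pointing down it reaches from about 0.275 to 0.75 m from the base axis. Payload 10.2 kg.
Tool frame: the origin (TCP) lies midway between the tips of the shut fingers; the grasp point (between the pads) lies 19 mm behind it (manip.hold_point_z is the distance from the TCP to the grasp point, in m); z points along the fingers, x is the direction in which the jaws open and shut, and the axes are right-handed (so a half turn about z gives the same grasp; the last joint's range is limited). The gripper opens to 85 mm and grips with 20 to 120 N. Pads are 22 mm wide; open, the fingers measure 114 mm over their backs; the gripper's body (76 mm by 85 mm) begins 54 mm behind the grasp point. The pads swing forward as they close: fully open they stand 13 mm farther back than shut.
Start: joints at [-1.475, 0.313, 1.498, -0, 1.331, -0.223], TCP at [0.165, -0.499, 0.231] pointing down, gripper open.
Joint ranges: [-2.94, 2.94], [-0.97, 2.17], [0.19, 2.56], [-1.23, 4.37], [0.02, 3.11], [-2.88, 2.88]. Speed limits (rad/s): [2.39, 2.39, 3.01, 3.14, 3.14, 3.14].

## Interface

Orientations are given as a unit quaternion [x, y, z, w].
In Python, from bench import manip, viewer, workorder gives the robot as it stands. The module is installed in compiled form; this text tells all that it offers.
- The arm moves only by the tool servo_tool, never from a script. Its argument "steps" is a list of rows, each an object of numbers: "tx", "ty", "tz": the shift along the world's x, y, z as a fraction of full scale; "ax", "ay", "az": the turn, a rotation vector about the world's x, y, z as a fraction of full scale. In form: [{"tx": .., "ty": .., "tz": .., "ax": .., "ay": .., "az": ..}, ...]. A call has 1 to 8 rows; each row shifts and turns the commanded pose from where the row before left it; what a row does not reach is not made up. Full scale, the value 1, is 4 cm for a shift and 8 degrees for a turn. A row lasts 1/10 s, in which the tool goes at most 50 mm and 8.59 degrees, less where a joint would pass 70% of its speed; a pose out of reach is approached as far as the arm can. A call with a number of a shift or a turn outside -1 to 1 is refused whole. A call with a gripper value outside its range is refused whole. "hand" is the finger opening in mm, from 0 to 85.4, set as the call begins (left out, the last holds). The fingers move at their own pace and stop on an object; "grip_force" is the grip in N (left out, the last holds). Time passes only in rows, so rows that do not move let the fingers close. It gives the time, the measured TCP pose, the force and the opening at its end, in the units of the state.
- manip.observe(): the state, without advancing time (a new reading comes with each control period).
- viewer.get_image(name): name is "scene" or "top" or "wrist"; returns a dict with "image" (480x640x3 uint8, blue, green, red), "vfov" (degrees; the focal length in pixels is half the picture's height over the tangent of half this angle, whatever the lens; pixels are square), "cx", "cy" (the principal point, pixels), "k1" (the pictures are not rectified: a ray, as slopes to the right and down, at radius r is drawn at 1 + k1 r^2 times it, then the intrinsics apply), "cam_to_world" (4x4, takes a point from camera to world coordinates). Camera axes: x right, y down, z forward; pixel columns grow to the right and rows downward; lengths in m; the calibration is good to about 2 mm. A picture is of the moment at which its call begins. There is no depth.
- workorder.close_job(): hands the job in, once; it reports no verdict.
The state is a dict: "time": time; "joint_positions": joint angles; "dq": joint speeds; "joint_efforts": joint torques, N m; "ee_pos": TCP position; "tcp_rot": TCP orientation; "wrist_force": force on the tool from outside, world axes, zero at the start; "moment": the same for the moment, N m; "finger_gap": finger opening in m.
Only numpy, scipy, OpenCV 4.12 (cv2) and the standard library are available. Lean on these libraries where they do the work, as an engineer would, in place of code of your own. Each camera call takes 0.05 s, during which the arm holds its last target.

## Working session

There is one attempt and no reset: what is moved stays moved. The work goes in short steps, Python scripts to look and compute and a tool call to move; the robot and the scene stay as the last step left them, time stands still between calls to the robot, and variables do not carry over. Pictures are saved under pics/ and viewed, and the job is handed in when it is done.

Besides the shell and the picture viewer there is one more tool, called after ">>>" in YAML: its name, and indented under it one key for each argument. servo_tool: Moves the arm, as the interface text tells. Its arguments: {"type":"object","properties":{"steps":{"type":"array"},"hand":{"type":"number"},"grip_force":{"type":"number"}},"required":["steps"]}

```bash
ls; mkdir -p pics; python3 - <<'E'
from bench import manip, viewer
import cv2,pickle
d={}
for n in("scene","top","wrist"):
    g=viewer.get_image(n); d[n]=g; cv2.imwrite(f"pics/{n}0.png",g["image"]); print(n,g["vfov"],g["cx"],g["cy"],g["k1"],g["cam_to_world"])
pickle.dump(d,open("d0.pkl","wb"))
print(manip.observe(), manip.hold_point_z)
E
```

```text
pics
scene 50.031363855516645 310.28405989861557 245.6075705246934 -0.008582343753571881 [[ 0.42801537  0.64158607 -0.63652977  1.2116565 ]
 [ 0.90373818 -0.29779233  0.3075338  -0.34737574]
 [ 0.00775572 -0.70688545 -0.70728552  0.85691202]
 [ 0.          0.          0.          1.        ]]
top 47.58267066516067 327.5704142351766 231.9671568817774 -0.17001119830175246 [[ 0.02486946 -0.99375392  0.10878724  0.38942224]
 [-0.99964727 -0.02370632  0.01197238 -0.0263326 ]
 [-0.00931866 -0.10904662 -0.99399296  1.52980275]
 [ 0.          0.          0.          1.        ]]
wrist 62.57634815677407 315.91599373312255 239.50480521282685 0.0037650939705899792 [[ 0.3130832  -0.90680571 -0.28228057  0.23586485]
 [-0.9497241  -0.29947957 -0.09130234 -0.47499598]
 [-0.00174378  0.29667389 -0.95497726  0.3735337 ]
 [ 0.          0.          0.          1.        ]]
{'time': 0.15, 'joint_positions': array([-1.47539172e+00,  3.13336213e-01,  1.49823467e+00,  1.92755880e-05,
        1.33098844e+00, -2.23417182e-01]), 'dq': array([ 7.22570703e-04, -1.74138222e-03, -1.97394067e-03,  5.04041017e-05,
        1.25268235e-03, -1.56900024e-03]), 'joint_efforts': array([ 1.34092454e-03, -4.12367678e+01, -2.59796691e+01, -1.88087438e-04,
        3.22149106e-03, -1.31831757e-05]), 'ee_pos': array([ 0.16452715, -0.49836447,  0.23086949]), 'tcp_rot': array([ 8.10383638e-01, -5.85899416e-01, -3.12179378e-04, -3.69111375e-04]), 'wrist_force': array([ 0.48376831, -0.43139949,  0.85461969]), 'moment': array([-0.0277643 ,  0.00812847,  0.01861646]), 'finger_gap': 0.08530248055598691} 0.0187
```

View pics/scene0.png

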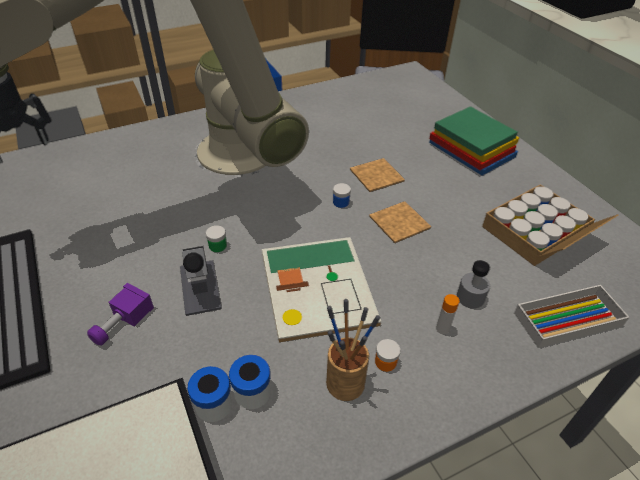

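View pics/top0.png

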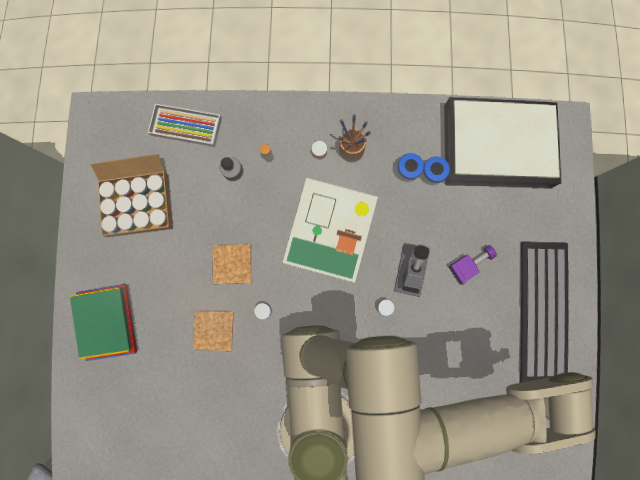

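View pics/wrist0.png

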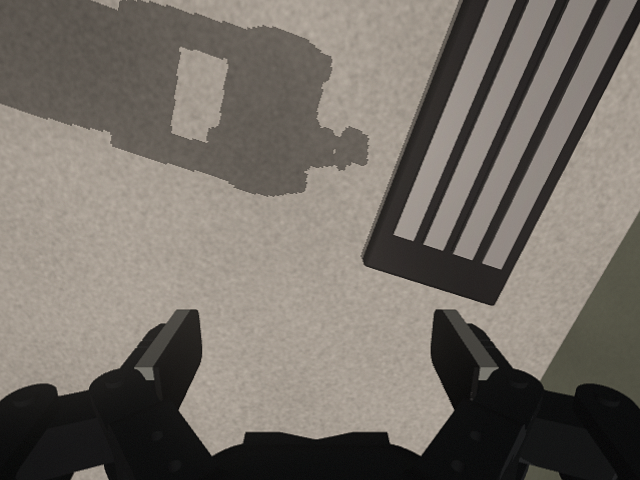

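```bash
cat > h.py <<'E'
import numpy as np,cv2,pickle
def K(g):
    f=240/np.tan(np.radians(g["vfov"])/2); return f
def rays(g,p):
    p=np.atleast_2d(np.float64(p)); f=K(g); d=(p-[g["cx"],g["cy"]])/f; u=d.copy()
    for _ in range(20): u=d/(1+g["k1"]*(u**2).sum(1,keepdims=True))
    T=g["cam_to_world"]; r=np.c_[u,np.ones(len(u))]@T[:3,:3].T
    return T[:3,3],r/np.linalg.norm(r,axis=1,keepdims=True)
def onz(g,p,z):
    o,r=rays(g,p); return o+r*((z-o[2])/r[:,2])[:,None]
def proj(g,P):
    T=g["cam_to_world"]; c=(np.atleast_2d(P)-T[:3,3])@T[:3,:3]; u=c[:,:2]/c[:,2:]
    return u*(1+g["k1"]*(u**2).sum(1,keepdims=True))*K(g)+[g["cx"],g["cy"]]
def tri(ga,pa,gb,pb):
    o1,r1=rays(ga,pa);o2,r2=rays(gb,pb);r1=r1[0];r2=r2[0]
    A=np.c_[r1,-r2]; s=np.linalg.lstsq(A,o2-o1,rcond=None)[0]
    a=o1+s[0]*r1;b=o2+s[1]*r2; return (a+b)/2,np.linalg.norm(a-b)
def load(n): return pickle.load(open(n,"rb"))
def crop(g,x0,y0,x1,y1,s,fn): cv2.imwrite(fn,cv2.resize(g["image"][y0:y1,x0:x1],None,fx=s,fy=s,interpolation=cv2.INTER_CUBIC))
E
python3 - <<'E'
from h import *
d=load("d0.pkl")
crop(d["top"],380,230,510,310,6,"pics/c1.png")
crop(d["scene"],160,230,260,320,6,"pics/c2.png")
crop(d["top"],270,170,390,290,5,"pics/c3.png")
E
```

```text
(no output)
```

View pics/c1.png

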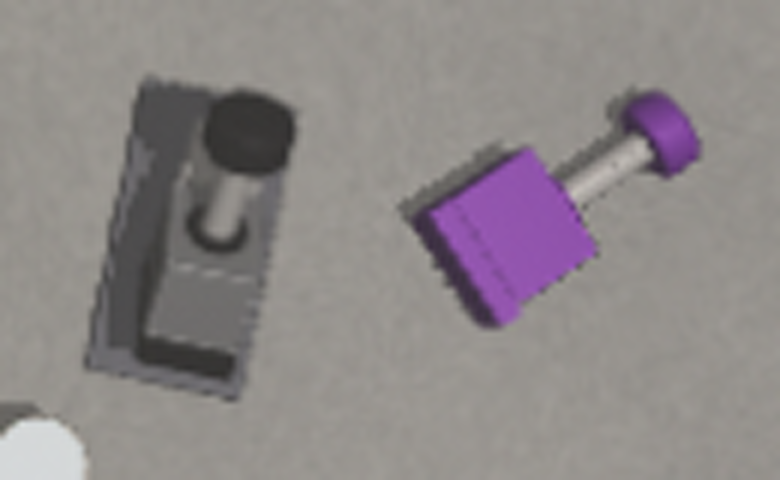

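View pics/c2.png

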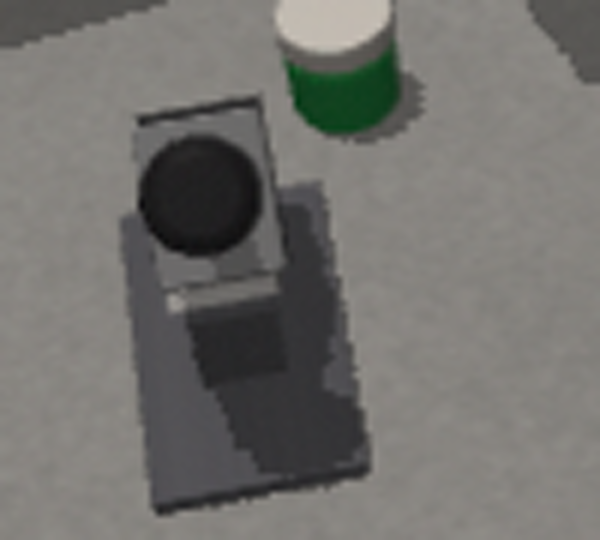

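View pics/c3.png

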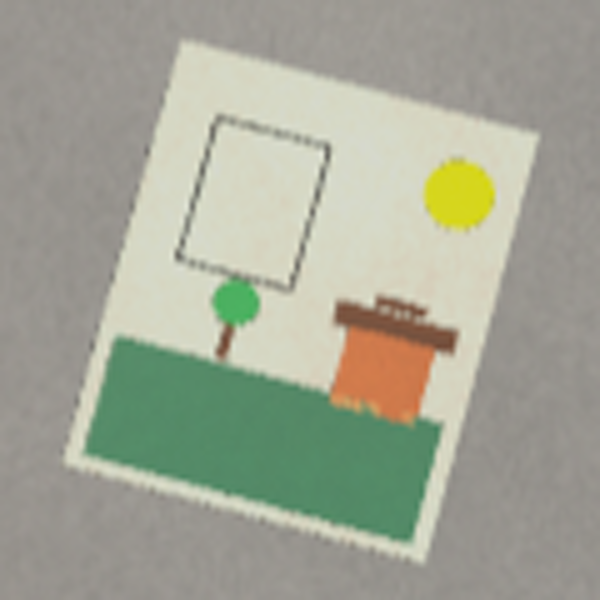

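```bash
python3 - <<'E'
from h import *
d=load("d0.pkl"); t=d["top"]; s=d["scene"]
def fz(pts,x0,y0,k): return (np.array(pts)+.5)/k-.5+[x0,y0]
rt=onz(t,fz([(148,80),(88,366),(238,397)],380,230,6),.008)
rs=onz(s,fz([(153,500),(370,462),(120,216),(322,182)],160,230,6),.008)
print("rest top",rt.round(4)); print("rest scene",rs.round(4))
# knob by mask in scene
# tile contours & pad
im=t["image"]; hsv=cv2.cvtColor(im,cv2.COLOR_BGR2HSV)
m=cv2.inRange(hsv,(8,90,90),(22,255,255))
for c in cv2.findContours(m,cv2.RETR_EXTERNAL,cv2.CHAIN_APPROX_NONE)[0]:
    if cv2.contourArea(c)>800:
        r=cv2.minAreaRect(c); w=onz(t,cv2.boxPoints(r),.008); cc=w.mean(0); print("tile",r,cc.round(4),np.hypot(*cc[:2]).round(3),np.linalg.norm(w-np.roll(w,1,0),axis=1).round(4),w.round(3).tolist())
pc=onz(t,fz([(182,40),(540,133),(422,562),(67,462)],270,170,5),.015)
print("pad",pc.round(4),np.linalg.norm(pc-np.roll(pc,1,0),axis=1),pc.mean(0))
bc=onz(t,fz([(216,118),(329,148),(292,289),(179,260)],270,170,5),.015)
print("box",bc.round(4),np.linalg.norm(bc-np.roll(bc,1,0),axis=1),bc.mean(0))
cen=pc.mean(0); ux=(pc[0]+pc[1]-pc[2]-pc[3]);ux/=np.linalg.norm(ux); uy=np.array([-ux[1],ux[0],0]); print("box pred",cen+.045*ux+.04*uy, np.degrees(np.arctan2(ux[1],ux[0])))
u2=bc[0]+bc[1]-bc[2]-bc[3];print(np.degrees(np.arctan2(u2[1],u2[0])))
crop(s,240,230,400,350,5,"pics/c4.png")
E
```

```text
rest top [[ 0.5302 -0.2244  0.008 ]
 [ 0.396  -0.198   0.008 ]
 [ 0.383  -0.2684  0.008 ]]
rest scene [[ 0.5162 -0.2961  0.008 ]
 [ 0.5319 -0.2234  0.008 ]
 [ 0.3815 -0.2711  0.008 ]
 [ 0.3965 -0.1974  0.008 ]]
tile ((213.0, 330.5), (39.0, 38.0), 90.0) [0.2708 0.3061 0.008 ] 0.409 [0.1094 0.1085 0.1087 0.1082] [[0.323, 0.362, 0.008], [0.327, 0.254, 0.008], [0.219, 0.25, 0.008], [0.214, 0.358, 0.008]]
tile ((231.48971557617188, 263.7226257324219), (38.49212646484375, 38.3810920715332), 87.87889862060547) [0.4597 0.2605 0.008 ] 0.528 [0.1089 0.1098 0.1083 0.1091] [[0.51, 0.32, 0.008], [0.517, 0.21, 0.008], [0.409, 0.202, 0.008], [0.402, 0.311, 0.008]]
tile ((131.5562286376953, 195.0415802001953), (74.21968078613281, 71.30230712890625), 81.46923065185547) [0.6518 0.568  0.008 ] 0.865 [0.2247 0.2202 0.2205 0.2149] [[0.744, 0.702, 0.008], [0.777, 0.484, 0.008], [0.561, 0.437, 0.008], [0.525, 0.649, 0.008]]
pad [[ 0.7089  0.057   0.015 ]
 [ 0.6601 -0.1468  0.015 ]
 [ 0.4173 -0.0849  0.015 ]
 [ 0.468   0.1141  0.015 ]] [0.24756892 0.20949075 0.25059454 0.20535711] [ 0.56358159 -0.01515369  0.015     ]
box [[ 0.6644  0.0364  0.015 ]
 [ 0.6486 -0.0278  0.015 ]
 [ 0.5681 -0.009   0.015 ]
 [ 0.583   0.0549  0.015 ]] [0.08343716 0.06610901 0.08272357 0.06554959] [0.61602717 0.01360493 0.015     ]
box pred [0.61683677 0.01293341 0.015     ] -13.826108858079829
-12.997983145103632
```

View pics/c4.png

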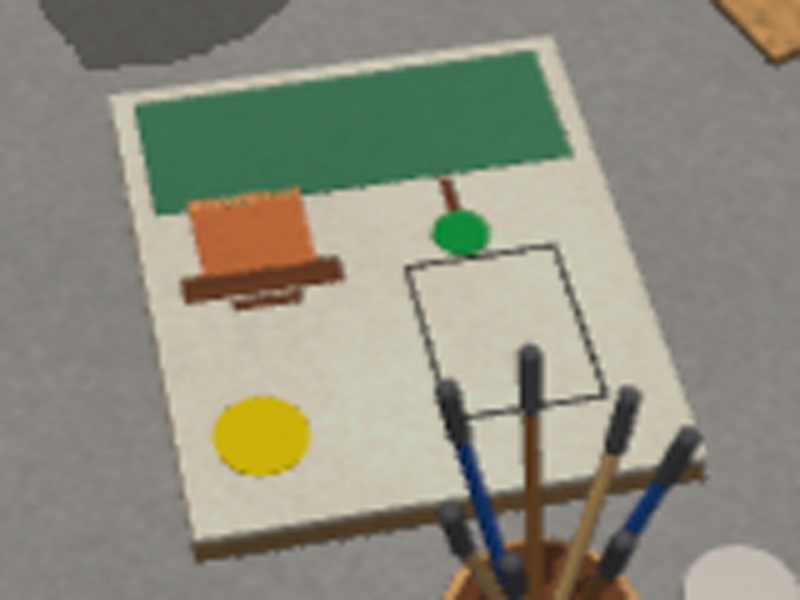

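```bash
python3 - <<'E'
from h import *
d=load("d0.pkl"); t=d["top"]; s=d["scene"]
def fz(pts,x0,y0,k): return (np.array(pts)+.5)/k-.5+[x0,y0]
bs=onz(s,fz([(406,267),(556,245),(606,397)],240,230,5),.015); print("box scene",bs.round(4),(bs[0]+bs[2])/2)
sx=onz(s,fz([(606,397)],240,230,5),.015)
a=np.radians(-10.9); R=np.array([[np.cos(a),-np.sin(a),0],[np.sin(a),np.cos(a),0],[0,0,1]]); C=np.array([.4565,-.2467,0]); q=.5**.5
zs=R@[q,0,q]; xs=R@[q,0,-q]; ys=np.cross(zs,xs); o=C+R@[-.0419,0,.0399]
print("knob",o+.13*zs,"z",zs,"ys",ys)
print("knob tri",tri(t,fz([(250,128)],380,230,6),s,fz([(201,195)],160,230,6)))
H=lambda h:[o+x*.031*xs+y*.022*ys+h*zs for x in(-1,1) for y in(-1,1)]
for n,g,(x0,y0,k,w,hh) in(("top",t,(380,230,6,130,80)),("scene",s,(160,230,6,100,90))):
    im=cv2.resize(g["image"][y0:y0+hh,x0:x0+w],None,fx=k,fy=k,interpolation=cv2.INTER_CUBIC)
    P=H(0)+H(.057)+[o+.13*zs+.018*(np.cos(b)*xs+np.sin(b)*ys) for b in np.linspace(0,6.28,24)]+[o+.108*zs+.02*(np.cos(b)*xs+np.sin(b)*ys) for b in np.linspace(0,6.28,24)]
    for p in (proj(g,P)-[x0,y0]+.5)*k-.5: cv2.circle(im,tuple(int(v) for v in p.round()),3,(0,255,255),-1)
    cv2.imwrite(f"pics/ov_{n}.png",im)
E
```

```text
box scene [[ 0.5666 -0.0096  0.015 ]
 [ 0.5829  0.0552  0.015 ]
 [ 0.6649  0.0341  0.015 ]] [0.61579194 0.01226687 0.015     ]
knob [ 0.50562139 -0.25615929  0.13182388] z [ 0.69434966 -0.13371067  0.70710678] ys [0.18909544 0.98195871 0.        ]
knob tri (array([ 0.49918201, -0.25458043,  0.12590561]), np.float64(0.0019790099808826285))
```

View pics/ov_top.png

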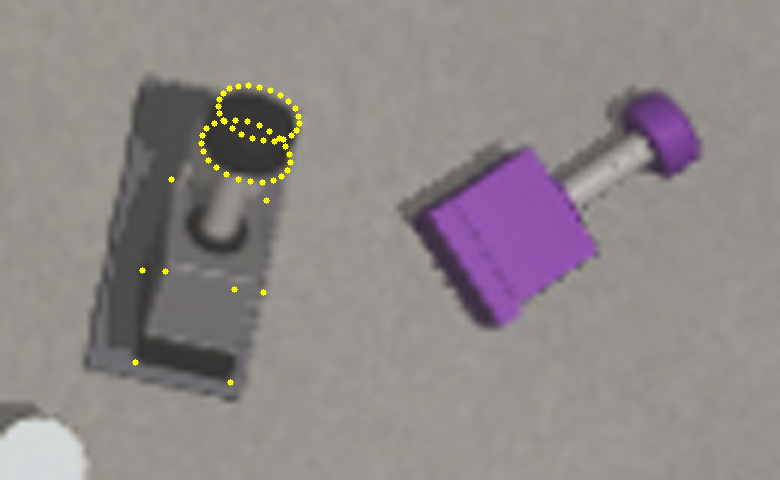

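View pics/ov_scene.png

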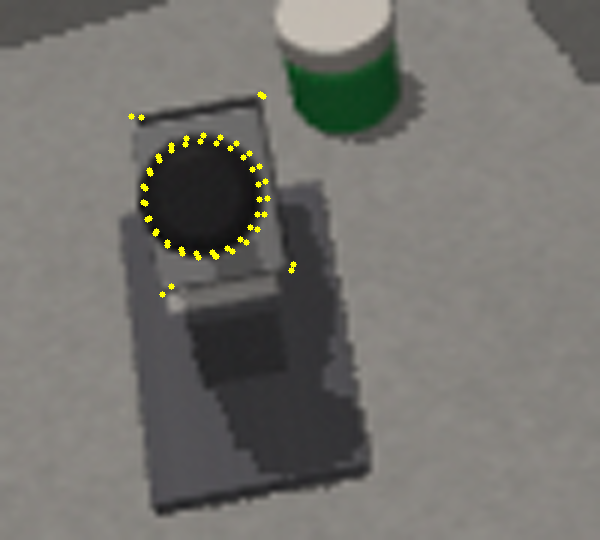

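```bash
cat >> h.py <<'E'
from scipy.spatial.transform import Rotation as Ro
a=np.radians(-10.9); Rr=np.array([[np.cos(a),-np.sin(a),0],[np.sin(a),np.cos(a),0],[0,0,1]]); C=np.array([.4565,-.2467,0]); q=.5**.5
zs=Rr@[q,0,q]; xs=Rr@[q,0,-q]; ys=np.cross(zs,xs); o=C+Rr@[-.0419,0,.0399]
def tool(z,x):
    z=z/np.linalg.norm(z); x=x-z*(x@z); x/=np.linalg.norm(x); return Ro.from_matrix(np.c_[x,np.cross(z,x),z])
def plan(p,R=None,tool_out=True):
    from bench import manip
    s=manip.observe(); R0=Ro.from_quat(s["tcp_rot"]); d=np.array(p)-s["ee_pos"]; rv=(R*R0.inv()).as_rotvec() if R is not None else np.zeros(3)
    print("t",round(s["time"],2),"pos",s["ee_pos"].round(4),"F",s["wrist_force"].round(2),"gap",round(s["finger_gap"],4),"q",s["joint_positions"].round(2))
    print("d",d.round(4),"rv deg",np.degrees(rv).round(2)," -> total units T",(d/.04).round(3),"A",(np.degrees(rv)/8).round(3))
E
python3 - <<'E'
from h import *
R=tool(-zs,-ys); print(o,o+.175*zs,o+.095*zs)
plan(o+.175*zs,R)
E
```

```text
[ 0.41535593 -0.2387769   0.0399    ] [ 0.53686712 -0.26217627  0.16364369] [ 0.48131915 -0.25147941  0.10707514]
t 0.15 pos [ 0.1645 -0.4984  0.2309] F [ 0.48 -0.43  0.85] gap 0.0853 q [-1.48  0.31  1.5   0.    1.33 -0.22]
d [ 0.3723  0.2362 -0.0672] rv deg [ -2.97  45.38 -27.62]  -> total units T [ 9.308  5.905 -1.681] A [-0.372  5.673 -3.452]
```

>>> servo_tool:
  steps:
    - {"tx": 0.58, "ty": 0.37, "tz": 0, "ax": -0.023, "ay": 0.355, "az": -0.216}
    - {"tx": 0.58, "ty": 0.37, "tz": 0, "ax": -0.023, "ay": 0.355, "az": -0.216}
    - {"tx": 0.58, "ty": 0.37, "tz": 0, "ax": -0.023, "ay": 0.355, "az": -0.216}
    - {"tx": 0.58, "ty": 0.37, "tz": 0, "ax": -0.023, "ay": 0.355, "az": -0.216}
    - {"tx": 0.58, "ty": 0.37, "tz": 0, "ax": -0.023, "ay": 0.355, "az": -0.216}
    - {"tx": 0.58, "ty": 0.37, "tz": 0, "ax": -0.023, "ay": 0.355, "az": -0.216}
    - {"tx": 0.58, "ty": 0.37, "tz": 0, "ax": -0.023, "ay": 0.355, "az": -0.216}
    - {"tx": 0.58, "ty": 0.37, "tz": 0, "ax": -0.023, "ay": 0.355, "az": -0.216}
  hand: 85

```text
time: 0.95
ee_pos: [0.351, -0.3793, 0.2312]
tcp_rot: [0.718, -0.667, -0.153, 0.126]
wrist_force: [0.3, -0.8, 0.5]
finger_gap: 0.0854
```

>>> servo_tool:
  steps:
    - {"tx": 0.58, "ty": 0.37, "tz": -0.1, "ax": -0.023, "ay": 0.355, "az": -0.216}
    - {"tx": 0.58, "ty": 0.37, "tz": -0.1, "ax": -0.023, "ay": 0.355, "az": -0.216}
    - {"tx": 0.58, "ty": 0.37, "tz": -0.1, "ax": -0.023, "ay": 0.355, "az": -0.216}
    - {"tx": 0.58, "ty": 0.37, "tz": -0.1, "ax": -0.023, "ay": 0.355, "az": -0.216}
    - {"tx": 0.58, "ty": 0.37, "tz": -0.1, "ax": -0.023, "ay": 0.355, "az": -0.216}
    - {"tx": 0.58, "ty": 0.37, "tz": -0.1, "ax": -0.023, "ay": 0.355, "az": -0.216}
    - {"tx": 0.58, "ty": 0.37, "tz": -0.1, "ax": -0.023, "ay": 0.355, "az": -0.216}
    - {"tx": 0.58, "ty": 0.37, "tz": -0.1, "ax": -0.023, "ay": 0.355, "az": -0.216}

```text
time: 1.75
ee_pos: [0.5365, -0.2609, 0.1989]
tcp_rot: [-0.587, 0.712, 0.296, -0.245]
wrist_force: [0.4, -0.2, 0.7]
finger_gap: 0.085
```

```bash
python3 - <<'E'
from h import *
plan(o+.175*zs,tool(-zs,-ys))
from bench import viewer
for n in("wrist",):
    g=viewer.get_image(n); pickle.dump(g,open("w1.pkl","wb")); cv2.imwrite("pics/w1.png",g["image"])
E
```

```text
t 1.75 pos [ 0.5365 -0.2609  0.1989] F [ 0.44 -0.2   0.71] gap 0.085 q [-0.54  1.    0.62 -0.32  2.25  1.11]
d [ 0.0003 -0.0013 -0.0353] rv deg [ 0.01 -0.2   0.06]  -> total units T [ 0.009 -0.033 -0.882] A [ 0.001 -0.026  0.008]
```

View pics/w1.png

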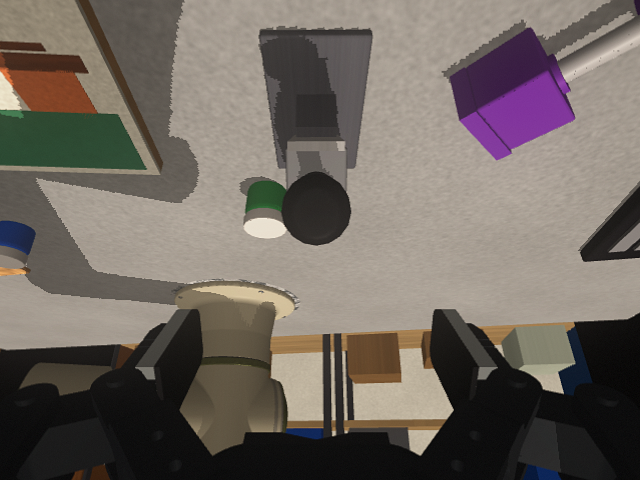

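```bash
python3 - <<'E'
from h import *
g=load("w1.pkl"); print(proj(g,[o+.13*zs,o+.108*zs]))
hsv=cv2.cvtColor(g["image"],cv2.COLOR_BGR2GRAY)
m=cv2.inRange(hsv[165:250,270:360],0,48)
c=max(cv2.findContours(m,cv2.RETR_EXTERNAL,cv2.CHAIN_APPROX_NONE)[0],key=cv2.contourArea); print(cv2.minEnclosingCircle(c),cv2.boundingRect(c))
print([proj(g,[o+.13*zs+.02*v,o+.108*zs+.02*v,o+.13*zs-.02*v,o+.108*zs-.02*v]).round(1).tolist() for v in(xs,ys)])
E
```

```text
[[317.69223139 211.21220643]
 [317.55294901 202.73659384]]
((45.6256103515625, 42.93230056762695), 36.33209991455078) (12, 7, 69, 73)
[[[317.7, 174.7], [317.5, 169.3], [317.7, 245.8], [317.6, 234.5]], [[281.3, 211.3], [284.4, 202.8], [354.1, 211.2], [350.7, 202.7]]]
```

>>> servo_tool:
  steps:
    - {"tx": 0, "ty": -0.015, "tz": -0.44, "ay": -0.013}
    - {"tx": 0.005, "ty": -0.015, "tz": -0.44, "ay": -0.013}
    - {"tx": -0.231, "ty": 0.045, "tz": -0.236}
    - {"tx": -0.231, "ty": 0.045, "tz": -0.236}
    - {"tx": -0.231, "ty": 0.045, "tz": -0.236}
    - {"tx": -0.231, "ty": 0.045, "tz": -0.236}
    - {"tx": -0.231, "ty": 0.045, "tz": -0.236}
    - {"tx": -0.231, "ty": 0.045, "tz": -0.236}

```text
validation failed for argument at $.st...
```

```bash
python3 - <<'E'
from h import *
plan(o+.095*zs,tool(-zs,-ys))
from bench import viewer
for n in("wrist","scene"):
    g=viewer.get_image(n); pickle.dump(g,open("w2.pkl","wb")); cv2.imwrite(f"pics/{n}2.png",g["image"])
crop(g,120,180,320,330,4,"pics/s2c.png")
E
```

```text
t 1.8 pos [ 0.5387 -0.2582  0.1953] F [ 0.02  3.46 -2.14] gap 0.0853 q [-0.54  1.01  0.62 -0.32  2.25  1.12]
d [-0.0574  0.0067 -0.0882] rv deg [-0.18 -0.56 -0.04]  -> total units T [-1.434  0.169 -2.206] A [-0.023 -0.069 -0.005]
```

View pics/wrist2.png

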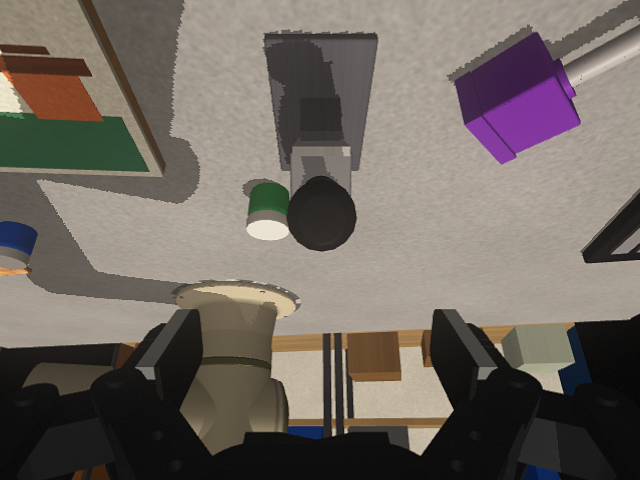

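View pics/s2c.png

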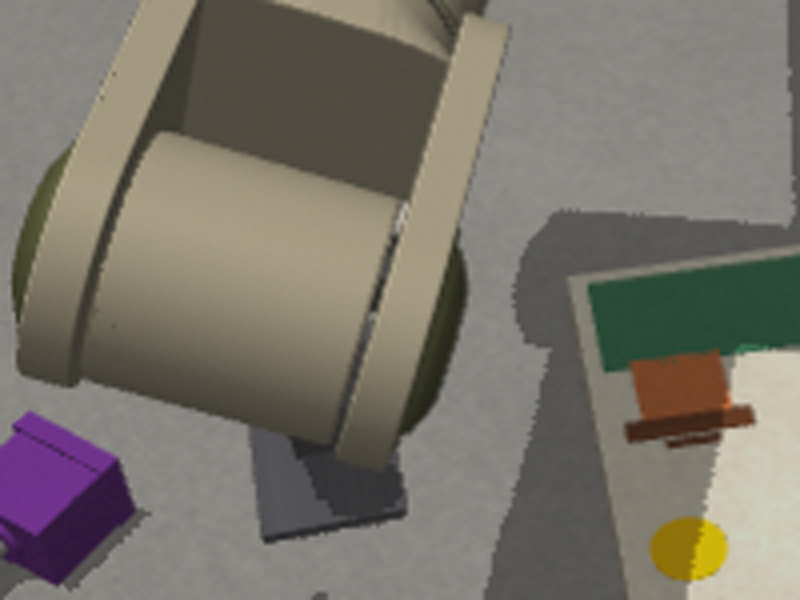

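>>> servo_tool:
  steps:
    - {"tx": 0, "ty": 0, "tz": 0, "ax": 0, "ay": 0, "az": 0}
    - {"tx": 0, "ty": 0, "tz": -0.4, "ax": 0, "ay": 0, "az": 0}
    - {"tx": 0, "ty": 0, "tz": -0.4, "ax": 0, "ay": 0, "az": 0}
    - {"tx": 0, "ty": 0, "tz": 0, "ax": 0, "ay": 0, "az": 0}
    - {"tx": 0, "ty": 0, "tz": 0, "ax": 0, "ay": 0, "az": 0}

```text
time: 2.4
ee_pos: [0.5354, -0.2621, 0.1678]
tcp_rot: [-0.588, 0.712, 0.295, -0.244]
wrist_force: [-0.8, 0.7, -0.1]
finger_gap: 0.0848
```

```bash
python3 - <<'E'
from h import *
plan(o+.095*zs,tool(-zs,-ys))
plan(o+.175*zs,tool(-zs,-ys))
E
```

```text
t 2.4 pos [ 0.5354 -0.2621  0.1678] F [-0.78  0.69 -0.14] gap 0.0848 q [-0.55  1.02  0.67 -0.31  2.19  1.14]
d [-0.0541  0.0106 -0.0607] rv deg [ 0.01 -0.07  0.04]  -> total units T [-1.352  0.265 -1.518] A [ 0.001 -0.009  0.005]
t 2.4 pos [ 0.5354 -0.2621  0.1678] F [-0.78  0.69 -0.14] gap 0.0848 q [-0.55  1.02  0.67 -0.31  2.19  1.14]
d [ 0.0015 -0.0001 -0.0042] rv deg [ 0.01 -0.07  0.04]  -> total units T [ 0.037 -0.003 -0.104] A [ 0.001 -0.009  0.005]
```

>>> servo_tool:
  steps:
    - {"tx": 0.037, "ty": 0, "tz": -0.104, "ax": 0, "ay": 0, "az": 0}
    - {"tx": -0.231, "ty": 0.045, "tz": -0.236, "ax": 0, "ay": 0, "az": 0}
    - {"tx": -0.231, "ty": 0.045, "tz": -0.236, "ax": 0, "ay": 0, "az": 0}
    - {"tx": -0.231, "ty": 0.045, "tz": -0.236, "ax": 0, "ay": 0, "az": 0}
    - {"tx": -0.231, "ty": 0.045, "tz": -0.236, "ax": 0, "ay": 0, "az": 0}
    - {"tx": -0.231, "ty": 0.045, "tz": -0.236, "ax": 0, "ay": 0, "az": 0}
    - {"tx": -0.231, "ty": 0.045, "tz": -0.236, "ax": 0, "ay": 0, "az": 0}
    - {"tx": 0, "ty": 0, "tz": 0, "ax": 0, "ay": 0, "az": 0}

```text
time: 3.2
ee_pos: [0.4811, -0.2508, 0.1061]
tcp_rot: [-0.588, 0.712, 0.296, -0.244]
wrist_force: [0.7, 0.1, -0.9]
finger_gap: 0.0851
```

```bash
python3 - <<'E'
from h import *
plan(o+.095*zs,tool(-zs,-ys))
from bench import viewer
g=viewer.get_image("wrist"); pickle.dump(g,open("w3.pkl","wb")); cv2.imwrite(f"pics/wrist3.png",g["image"])
E
```

```text
t 3.2 pos [ 0.4811 -0.2508  0.1061] F [ 0.7   0.13 -0.91] gap 0.0851 q [-0.57  0.93  1.01 -0.29  1.94  1.19]
d [ 0.0002 -0.0007  0.0009] rv deg [-0.04 -0.14  0.03]  -> total units T [ 0.006 -0.017  0.023] A [-0.006 -0.018  0.003]
```

View pics/wrist3.png

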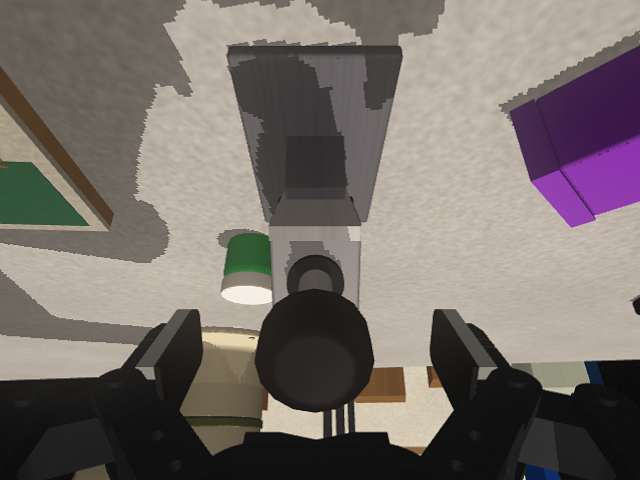

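>>> servo_tool:
  steps:
    - {"tx": 0, "ty": 0, "tz": 0, "ax": 0, "ay": 0, "az": 0}
    - {"tx": 0, "ty": 0, "tz": 0, "ax": 0, "ay": 0, "az": 0}
    - {"tx": 0, "ty": 0, "tz": 0, "ax": 0, "ay": 0, "az": 0}
    - {"tx": 0, "ty": 0, "tz": 0, "ax": 0, "ay": 0, "az": 0}
    - {"tx": 0, "ty": 0, "tz": 0, "ax": 0, "ay": 0, "az": 0}
    - {"tx": 0, "ty": 0, "tz": 0, "ax": 0, "ay": 0, "az": 0}
  hand: 30
  grip_force: 110

```text
time: 3.85
ee_pos: [0.4821, -0.251, 0.1068]
tcp_rot: [-0.588, 0.712, 0.295, -0.244]
wrist_force: [4.1, -0.0, 2.7]
finger_gap: 0.0368
```

```bash
python3 - <<'E'
from h import *
plan(o+.095*zs,tool(-zs,-ys))
from bench import viewer
g=viewer.get_image("wrist"); pickle.dump(g,open("w4.pkl","wb")); cv2.imwrite(f"pics/wrist4.png",g["image"])
E
```

```text
t 3.85 pos [ 0.4821 -0.251   0.1068] F [ 4.1  -0.04  2.71] gap 0.0368 q [-0.57  0.93  1.01 -0.29  1.94  1.19]
d [-0.0008 -0.0005  0.0003] rv deg [ 0.04 -0.01 -0.01]  -> total units T [-0.02  -0.013  0.007] A [ 0.004 -0.002 -0.001]
```

View pics/wrist4.png

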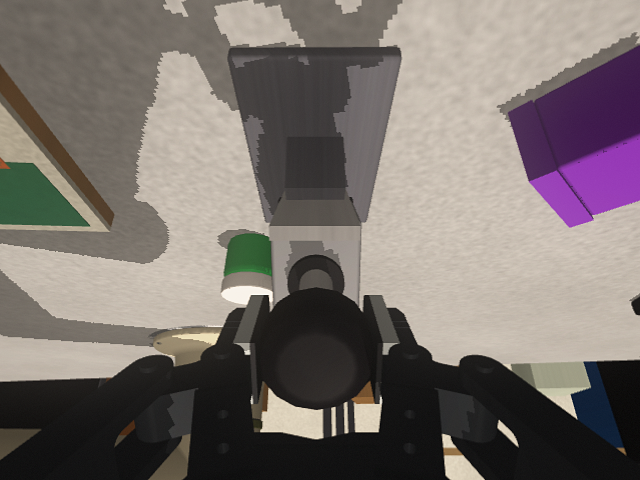

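>>> servo_tool:
  steps:
    - {"tx": 0.03, "ty": -0.006, "tz": 0.03, "ax": 0, "ay": 0, "az": 0}
    - {"tx": 0, "ty": 0, "tz": 0.2, "ax": 0, "ay": 0, "az": 0}
    - {"tx": 0, "ty": 0, "tz": 0.4, "ax": 0, "ay": 0, "az": 0}
    - {"tx": 0, "ty": 0, "tz": 0.4, "ax": 0, "ay": 0, "az": 0}
    - {"tx": 0, "ty": 0, "tz": 0, "ax": 0, "ay": 0, "az": 0}

```text
time: 4.4
ee_pos: [0.4837, -0.2517, 0.1507]
tcp_rot: [-0.588, 0.713, 0.293, -0.243]
wrist_force: [1.3, 0.1, -2.7]
finger_gap: 0.0371
```

```bash
python3 - <<'E'
from h import *
plan(o+.095*zs,tool(-zs,-ys))
from bench import viewer
g=viewer.get_image("wrist"); pickle.dump(g,open("w5.pkl","wb")); cv2.imwrite(f"pics/wrist5.png",g["image"])
E
```

```text
t 4.4 pos [ 0.4837 -0.2517  0.1507] F [ 1.33  0.07 -2.74] gap 0.0371 q [-0.57  0.88  0.97 -0.3   2.02  1.17]
d [-0.0024  0.0002 -0.0436] rv deg [0.18 0.17 0.01]  -> total units T [-0.06   0.006 -1.089] A [0.022 0.022 0.001]
```

View pics/wrist5.png

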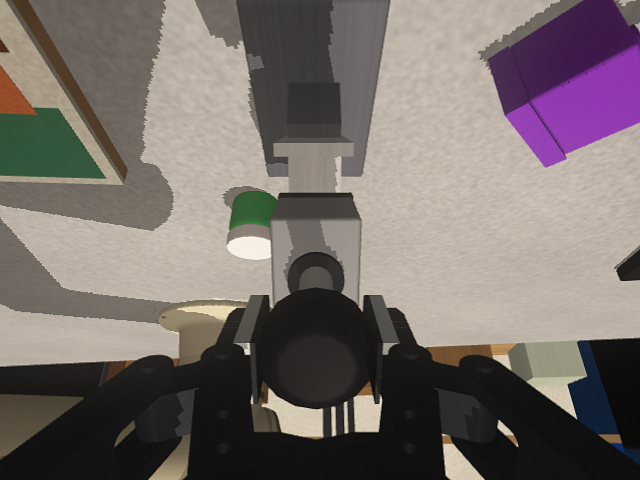

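```bash
python3 - <<'E'
from h import *
d=load("d0.pkl"); t=d["top"]
crop(t,290,100,390,170,7,"pics/pot.png")
for z in(.1,.2): print(onz(t,[(352,148),(338,130),(352,118),(368,124),(338,150)],z).round(3))
crop(d["scene"],310,280,410,400,5,"pics/pot2.png")
b=np.array([.6160,.0132]); yaw=np.radians(-13.4)
ysb=np.array([-np.sin(yaw),np.cos(yaw),0]); 
plan([.6160,.0132,.25],tool(np.array([0,0,-1.]),-ysb))
E
```

```text
[[ 0.775 -0.069  0.1  ]
 [ 0.825 -0.03   0.1  ]
 [ 0.86  -0.068  0.1  ]
 [ 0.844 -0.112  0.1  ]
 [ 0.769 -0.032  0.1  ]]
[[ 0.748 -0.066  0.2  ]
 [ 0.794 -0.03   0.2  ]
 [ 0.827 -0.065  0.2  ]
 [ 0.812 -0.106  0.2  ]
 [ 0.742 -0.031  0.2  ]]
t 4.45 pos [ 0.4834 -0.2515  0.1491] F [-0.2  -0.71 -3.89] gap 0.0369 q [-0.57  0.88  0.97 -0.3   2.01  1.17]
d [0.1326 0.2647 0.1009] rv deg [ -9.37 -43.91  -2.33]  -> total units T [3.316 6.617 2.521] A [-1.171 -5.489 -0.291]
```

View pics/pot.png

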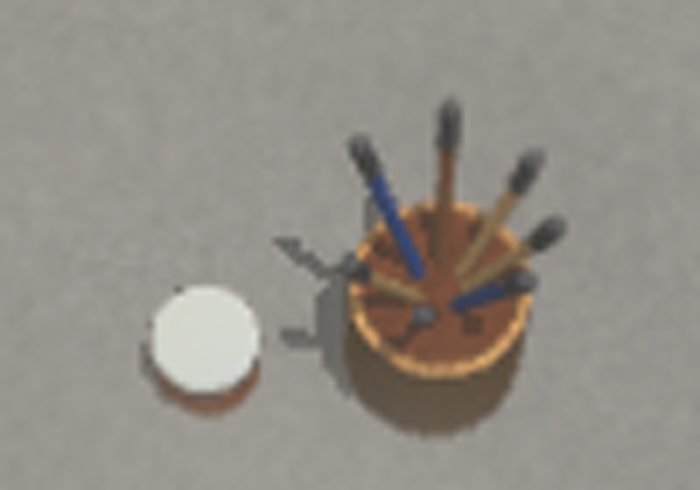

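View pics/pot2.png

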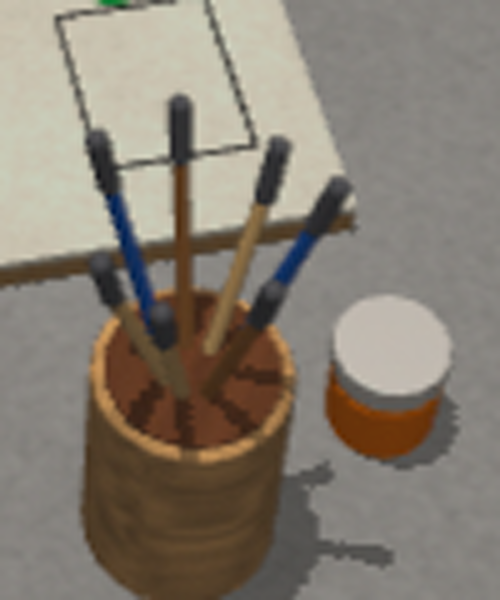

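>>> servo_tool:
  steps:
    - {"tx": 0, "ty": 0, "tz": 0.6, "ax": 0, "ay": 0, "az": 0}
    - {"tx": 0, "ty": 0, "tz": 0.7, "ax": 0, "ay": 0, "az": 0}
    - {"tx": 0, "ty": 0, "tz": 0.7, "ax": 0, "ay": 0, "az": 0}
    - {"tx": 0.33, "ty": 0.6, "tz": 0.5, "ax": -0.06, "ay": -0.275, "az": -0.015}
    - {"tx": 0.33, "ty": 0.6, "tz": 0, "ax": -0.117, "ay": -0.549, "az": -0.029}
    - {"tx": 0.33, "ty": 0.6, "tz": 0, "ax": -0.117, "ay": -0.549, "az": -0.029}
    - {"tx": 0.33, "ty": 0.6, "tz": 0, "ax": -0.117, "ay": -0.549, "az": -0.029}
    - {"tx": 0.33, "ty": 0.6, "tz": 0, "ax": -0.117, "ay": -0.549, "az": -0.029}

```text
time: 5.25
ee_pos: [0.5493, -0.1301, 0.2473]
tcp_rot: [-0.614, 0.76, 0.165, -0.136]
wrist_force: [0.6, -0.6, -2.2]
finger_gap: 0.0369
```

>>> servo_tool:
  steps:
    - {"tx": 0.33, "ty": 0.6, "tz": 0, "ax": -0.117, "ay": -0.549, "az": -0.029}
    - {"tx": 0.33, "ty": 0.6, "tz": 0, "ax": -0.117, "ay": -0.549, "az": -0.029}
    - {"tx": 0.33, "ty": 0.6, "tz": 0, "ax": -0.117, "ay": -0.549, "az": -0.029}
    - {"tx": 0.33, "ty": 0.6, "tz": 0, "ax": -0.117, "ay": -0.549, "az": -0.029}
    - {"tx": 0.33, "ty": 0.6, "tz": 0, "ax": -0.117, "ay": -0.549, "az": -0.029}
    - {"tx": 0, "ty": 0.3, "tz": 0, "ax": -0.06, "ay": -0.275, "az": -0.015}
    - {"tx": 0, "ty": 0, "tz": 0, "ax": 0, "ay": 0, "az": 0}
    - {"tx": 0, "ty": 0, "tz": 0, "ax": 0, "ay": 0, "az": 0}

```text
time: 6.05
ee_pos: [0.6146, 0.0004, 0.2473]
tcp_rot: [-0.62, 0.784, 0.002, -0.001]
wrist_force: [0.0, -0.8, -2.3]
finger_gap: 0.037
```

```bash
cat >> h.py <<'E'
bx=np.array([.6160,.0132]); yawb=np.radians(-13.4)
ysb=np.array([-np.sin(yawb),np.cos(yawb),0]); Rb=tool(np.array([0,0,-1.]),-ysb)
def shot(tag,*names):
    from bench import viewer
    D={}
    for n in names:
        g=viewer.get_image(n); D[n]=g; cv2.imwrite(f"pics/{n}{tag}.png",g["image"])
    pickle.dump(D,open(f"d{tag}.pkl","wb")); return D
E
python3 - <<'E'
from h import *
plan([*bx,.14],Rb)
D=shot("6","wrist","scene")
crop(D["scene"],220,100,420,250,4,"pics/s6c.png")
E
```

```text
t 6.05 pos [6.146e-01 4.000e-04 2.473e-01] F [ 0.04 -0.77 -2.34] gap 0.037 q [-0.19  0.51  1.17  0.    1.47  1.61]
d [ 0.0014  0.0128 -0.1073] rv deg [-0.07 -0.27 -0.05]  -> total units T [ 0.036  0.321 -2.684] A [-0.008 -0.034 -0.006]
```

View pics/wrist6.png

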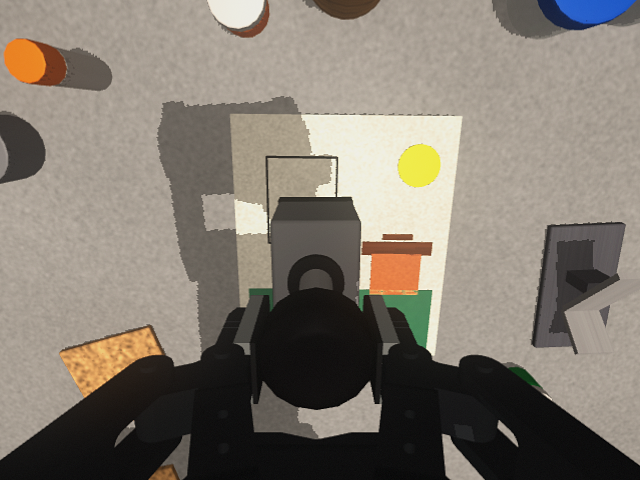

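View pics/scene6.png

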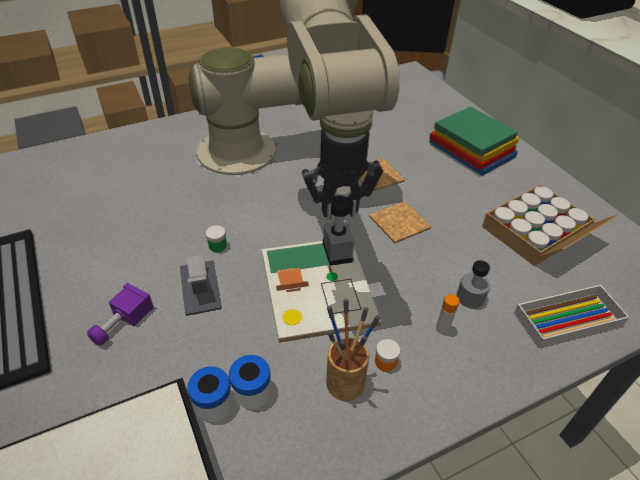

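```bash
python3 - <<'E'
from h import *
from bench import manip
D=load("d6.pkl"); s=manip.observe(); p=s["ee_pos"]; M=Ro.from_quat(s["tcp_rot"]).as_matrix(); print(p)
Y=-M[:,0]; X=np.array([Y[1],-Y[0],0]); Z=-M[:,2]
for h in(.093,.095,.097):
  b=p-h*Z; print(h,[ (n,proj(D[n],[b+.031*X+.022*Y,b+.031*X-.022*Y,b+.057*Z+.031*X+.022*Y,b+.057*Z+.031*X-.022*Y,b-.031*X+.022*Y]).round(1).tolist()) for n in("wrist","scene")])
crop(D["wrist"],250,180,380,310,5,"pics/w6c.png")
crop(D["scene"],300,180,380,280,6,"pics/s6c.png")
E
```

```text
[ 6.14907397e-01 -2.06989741e-04  2.47236642e-01]
0.093 [('wrist', [[279.8, 192.5], [352.8, 192.6], [269.1, 215.1], [363.8, 215.1], [282.4, 286.9]]), ('scene', [[353.3, 260.8], [330.5, 264.2], [355.4, 239.2], [331.7, 242.6], [344.9, 238.3]])]
0.095 [('wrist', [[280.1, 191.9], [352.5, 191.9], [269.6, 214.0], [363.3, 214.1], [282.6, 285.6]]), ('scene', [[353.2, 261.5], [330.5, 265.0], [355.4, 240.0], [331.6, 243.4], [344.9, 239.0]])]
0.097 [('wrist', [[280.4, 191.3], [352.2, 191.3], [270.1, 213.0], [362.8, 213.1], [282.9, 284.4]]), ('scene', [[353.1, 262.3], [330.4, 265.7], [355.3, 240.8], [331.6, 244.2], [344.8, 239.7]])]
```

View pics/w6c.png

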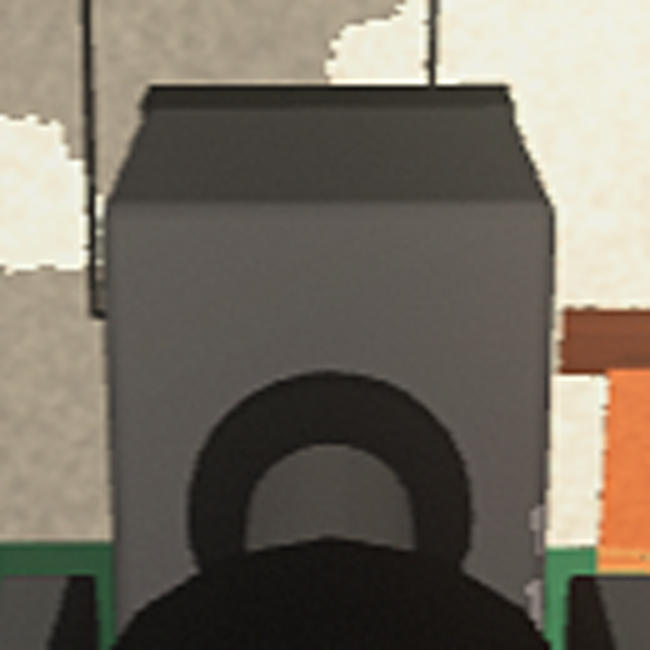

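View pics/s6c.png

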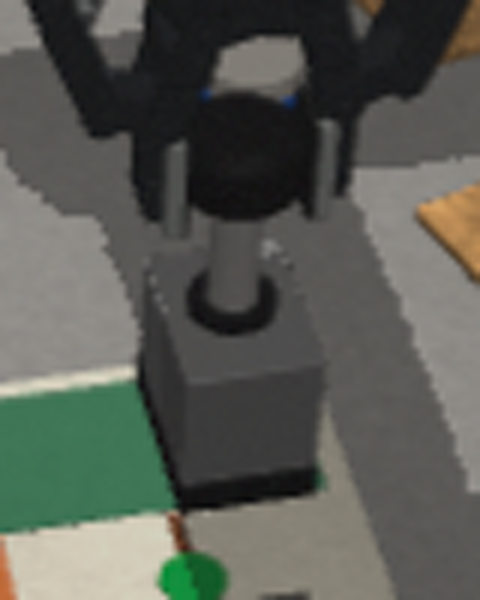

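>>> servo_tool:
  steps:
    - {"tx": 0.02, "ty": 0.16, "tz": -0.5, "ax": -0.025, "ay": -0.105, "az": -0.003}
    - {"tx": 0.02, "ty": 0.17, "tz": -0.6, "ax": -0.025, "ay": -0.105, "az": -0.003}
    - {"tx": 0, "ty": 0, "tz": -0.7, "ax": 0, "ay": 0, "az": 0}
    - {"tx": 0, "ty": 0, "tz": -0.7, "ax": 0, "ay": 0, "az": 0}
    - {"tx": 0, "ty": 0, "tz": -0.5, "ax": 0, "ay": 0, "az": 0}
    - {"tx": 0, "ty": 0, "tz": 0, "ax": 0, "ay": 0, "az": 0}
    - {"tx": 0, "ty": 0, "tz": 0, "ax": 0, "ay": 0, "az": 0}

```text
time: 6.85
ee_pos: [0.617, 0.0133, 0.1282]
tcp_rot: [-0.619, 0.785, -0.011, 0.009]
wrist_force: [0.1, 0.5, -2.8]
finger_gap: 0.0367
```

```bash
python3 - <<'E'
from h import *
plan([*bx,.112],Rb)
D=shot("7","wrist","scene")
crop(D["wrist"],230,80,390,310,3,"pics/w7c.png")
crop(D["scene"],290,220,390,330,5,"pics/s7c.png")
E
```

```text
t 6.85 pos [0.617  0.0133 0.1282] F [ 0.06  0.51 -2.78] gap 0.0367 q [-0.17  0.59  1.36 -0.    1.17  1.64]
d [-0.001  -0.0001 -0.0162] rv deg [0.34 1.54 0.05]  -> total units T [-0.024 -0.002 -0.405] A [0.042 0.193 0.006]
```

View pics/w7c.png

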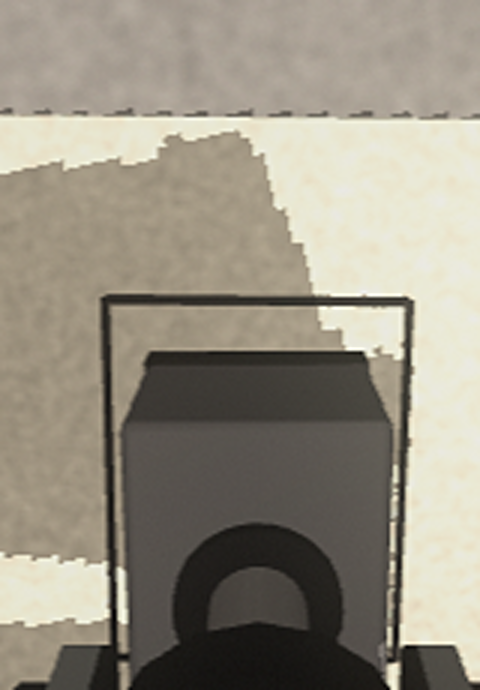

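View pics/s7c.png

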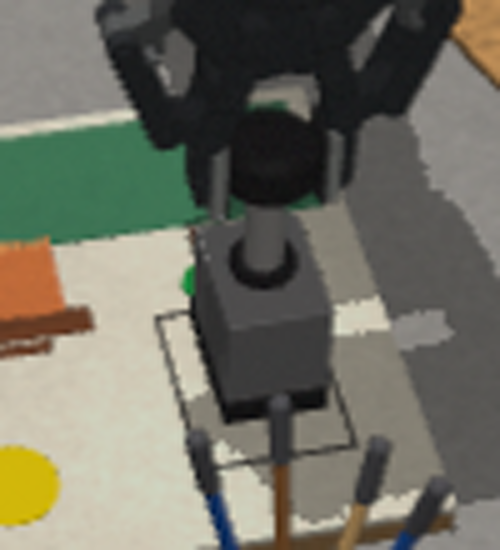

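```bash
python3 - <<'E'
from h import *
D=load("d7.pkl");g=D["wrist"]
f=lambda x,y:((x+.5)/3-.5+230,(y+.5)/3-.5+80)
L=onz(g,[f(105,298),f(411,300),f(401,660),f(115,660)],.015)
E=onz(g,[f(148,352),f(364,352)],.0312)
X=np.array([np.cos(yawb),np.sin(yawb),0]);Y=ysb
for n,P in(("box",L),("edge",E)):
    print(n,P.round(4).tolist(),[( round((p-[*bx,0])@X,4),round((p-[*bx,0])@Y,4)) for p in P])
print(np.linalg.norm(E[0]-E[1]),np.linalg.norm(L[0]-L[1]))
g=D["scene"]; f=lambda x,y:((x+.5)/5-.5+290,(y+.5)/5-.5+220)
E=onz(g,[f(225,422),f(325,407)],.0312);L=onz(g,[f(157,317),f(355,445)],.015)
for n,P in(("box",L),("edge",E)):
    print(n,P.round(4).tolist(),[( round((p-[*bx,0])@X,4),round((p-[*bx,0])@Y,4)) for p in P])
E
```

```text
box [[0.6632, 0.0363, 0.015], [0.6473, -0.0281, 0.015], [0.5648, -0.009, 0.015], [0.5805, 0.0567, 0.015]] [(np.float64(0.0405), np.float64(0.0334)), (np.float64(0.04), np.float64(-0.033)), (np.float64(-0.0447), np.float64(-0.0334)), (np.float64(-0.0446), np.float64(0.0341))]
edge [[0.6519, 0.0281, 0.0312], [0.6415, -0.0151, 0.0312]] [(np.float64(0.0314), np.float64(0.0228)), (np.float64(0.0314), np.float64(-0.0216))]
0.04443601047053614 0.06635575833312682
box [[0.5668, -0.0092, 0.015], [0.6639, 0.0342, 0.015]] [(np.float64(-0.0427), np.float64(-0.0332)), (np.float64(0.0417), np.float64(0.0315))]
edge [[0.6416, -0.0154, 0.0312], [0.652, 0.0254, 0.0312]] [(np.float64(0.0316), np.float64(-0.0219)), (np.float64(0.0322), np.float64(0.0202))]
```

>>> servo_tool:
  steps:
    - {"tx": -0.025, "ty": 0, "tz": -0.15, "ax": 0, "ay": 0, "az": 0}
    - {"tx": 0, "ty": 0, "tz": -0.15, "ax": 0, "ay": 0, "az": 0}
    - {"tx": 0, "ty": 0, "tz": -0.05, "ax": 0, "ay": 0, "az": 0}
    - {"tx": 0, "ty": 0, "tz": 0, "ax": 0, "ay": 0, "az": 0}
    - {"tx": 0, "ty": 0, "tz": 0, "ax": 0, "ay": 0, "az": 0}

```text
time: 7.45
ee_pos: [0.6157, 0.014, 0.1138]
tcp_rot: [-0.62, 0.785, -0.011, 0.009]
wrist_force: [-0.1, 0.4, -2.9]
finger_gap: 0.0368
```

>>> servo_tool:
  steps:
    - {"tx": 0, "ty": 0, "tz": -0.025, "ax": 0, "ay": 0, "az": 0}
    - {"tx": 0, "ty": 0, "tz": 0, "ax": 0, "ay": 0, "az": 0}

```text
time: 7.65
ee_pos: [0.6158, 0.014, 0.1129]
tcp_rot: [-0.62, 0.785, -0.011, 0.009]
wrist_force: [-0.4, -0.1, -2.6]
finger_gap: 0.0371
```

>>> servo_tool:
  steps:
    - {"tx": 0, "ty": 0, "tz": -0.025, "ax": 0, "ay": 0, "az": 0}
    - {"tx": 0, "ty": 0, "tz": 0, "ax": 0, "ay": 0, "az": 0}

```text
time: 7.85
ee_pos: [0.6163, 0.0139, 0.1127]
tcp_rot: [-0.62, 0.785, -0.011, 0.01]
wrist_force: [1.3, 0.2, 5.1]
finger_gap: 0.0365
```

>>> servo_tool:
  steps:
    - {"tx": 0, "ty": 0, "tz": 0.015, "ax": 0, "ay": 0, "az": 0}
    - {"tx": 0, "ty": 0, "tz": 0, "ax": 0, "ay": 0, "az": 0}

```text
time: 8.05
ee_pos: [0.6159, 0.014, 0.1128]
tcp_rot: [-0.62, 0.785, -0.011, 0.009]
wrist_force: [2.6, 0.8, 3.8]
finger_gap: 0.0368
```

>>> servo_tool:
  steps:
    - {"tx": 0, "ty": 0, "tz": 0, "ax": 0, "ay": 0, "az": 0}
    - {"tx": 0, "ty": 0, "tz": 0, "ax": 0, "ay": 0, "az": 0}
    - {"tx": 0, "ty": 0, "tz": 0, "ax": 0, "ay": 0, "az": 0}
    - {"tx": 0, "ty": 0, "tz": 0, "ax": 0, "ay": 0, "az": 0}
    - {"tx": 0, "ty": 0, "tz": 0, "ax": 0, "ay": 0, "az": 0}
  hand: 75

```text
time: 8.55
ee_pos: [0.6155, 0.014, 0.1122]
tcp_rot: [-0.62, 0.785, -0.011, 0.009]
wrist_force: [-0.1, 0.2, -0.6]
finger_gap: 0.0753
```

```bash
python3 - <<'E'
from h import *
plan([*bx,.112],Rb)
D=shot("8","wrist","scene")
crop(D["wrist"],170,80,470,330,2.5,"pics/w8c.png")
crop(D["scene"],290,220,390,330,5,"pics/s8c.png")
E
```

```text
t 8.55 pos [0.6155 0.014  0.1122] F [-0.15  0.16 -0.6 ] gap 0.0753 q [-0.17  0.6   1.38 -0.    1.13  1.64]
d [ 0.0005 -0.0008 -0.0002] rv deg [ 0.33  1.53 -0.  ]  -> total units T [ 0.013 -0.021 -0.004] A [ 0.041  0.191 -0.   ]
```

View pics/w8c.png

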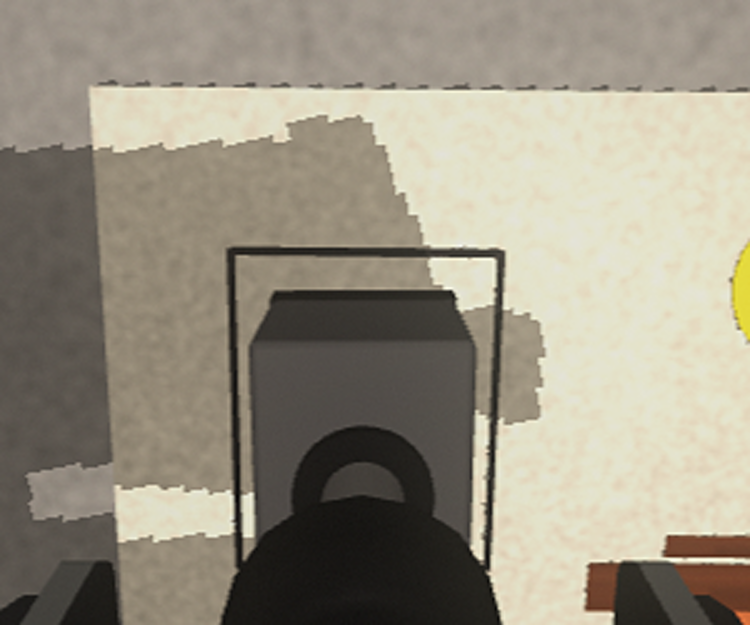

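View pics/s8c.png

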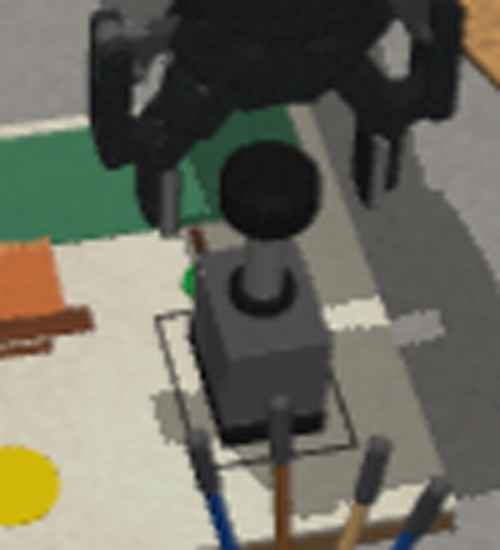

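```bash
python3 - <<'E'
from h import *
D=load("d8.pkl");X=np.array([np.cos(yawb),np.sin(yawb),0]);Y=ysb
g=D["wrist"];f=lambda x,y:((x+.5)/2.5-.5+170,(y+.5)/2.5-.5+80)
L=onz(g,[f(231,252),f(501,254)],.015);E=onz(g,[f(271,293),f(456,292)],.015)
for P in(L,E): print([( round((p-[*bx,0])@X,4),round((p-[*bx,0])@Y,4)) for p in P])
g=D["scene"]; f=lambda x,y:((x+.5)/5-.5+290,(y+.5)/5-.5+220)
E=onz(g,[f(222,443),f(325,428)],.015);L=onz(g,[f(157,317),f(355,445)],.015)
for P in(L,E): print([( round((p-[*bx,0])@X,4),round((p-[*bx,0])@Y,4)) for p in P])
E
```

```text
[(np.float64(0.04), np.float64(0.0333)), (np.float64(0.0394), np.float64(-0.0326))]
[(np.float64(0.0299), np.float64(0.0238)), (np.float64(0.0301), np.float64(-0.0219))]
[(np.float64(-0.0427), np.float64(-0.0332)), (np.float64(0.0417), np.float64(0.0315))]
[(np.float64(0.0296), np.float64(-0.022)), (np.float64(0.0306), np.float64(0.0218))]
```

>>> servo_tool:
  steps:
    - {"tx": 0, "ty": 0, "tz": 0.2, "ax": 0, "ay": 0, "az": 0}
    - {"tx": 0, "ty": 0, "tz": 0.35, "ax": 0, "ay": 0, "az": 0}
    - {"tx": 0, "ty": 0, "tz": 0.5, "ax": 0, "ay": 0, "az": 0}
    - {"tx": 0, "ty": -0.01, "tz": 0.5, "ax": 0.02, "ay": 0.095, "az": 0}
    - {"tx": 0, "ty": 0, "tz": 0, "ax": 0.02, "ay": 0.095, "az": 0}
    - {"tx": 0, "ty": 0, "tz": 0, "ax": 0, "ay": 0, "az": 0}

```text
time: 9.25
ee_pos: [0.6158, 0.0135, 0.1746]
tcp_rot: [-0.62, 0.785, -0.0, 0.0]
wrist_force: [-0.1, -0.3, -0.8]
finger_gap: 0.0752
```

>>> servo_tool:
  steps:
    - {"tx": 0, "ty": 0, "tz": 0, "ax": 0, "ay": 0, "az": 0}
    - {"tx": 0, "ty": 0, "tz": 0, "ax": 0, "ay": 0, "az": 0}
    - {"tx": 0, "ty": 0, "tz": 0, "ax": 0, "ay": 0, "az": 0}
    - {"tx": 0, "ty": 0, "tz": 0, "ax": 0, "ay": 0, "az": 0}
    - {"tx": 0, "ty": 0, "tz": 0, "ax": 0, "ay": 0, "az": 0}
    - {"tx": 0, "ty": 0, "tz": 0, "ax": 0, "ay": 0, "az": 0}
  hand: 0

```text
time: 9.85
ee_pos: [0.6156, 0.0136, 0.1742]
tcp_rot: [-0.62, 0.785, -0.0, 0.0]
wrist_force: [0.6, 0.2, -0.0]
finger_gap: -0.0
```

```bash
python3 - <<'E'
from h import *
plan([.6152,.0136,.148],Rb)
D=shot("9","wrist","scene")
crop(D["scene"],290,180,390,330,4,"pics/s9c.png")
E
```

```text
t 9.85 pos [0.6156 0.0136 0.1742] F [ 0.6   0.18 -0.04] gap -0.0 q [-0.17  0.56  1.29 -0.    1.3   1.64]
d [-0.0004 -0.     -0.0262] rv deg [0.01 0.02 0.  ]  -> total units T [-0.009 -0.    -0.656] A [0.001 0.002 0.   ]
```

View pics/wrist9.png

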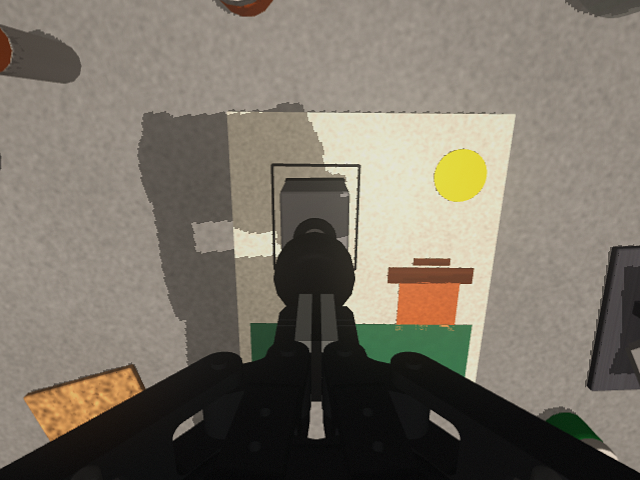

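View pics/s9c.png

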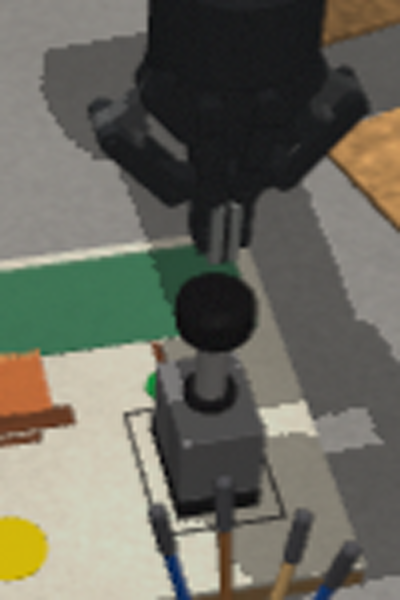

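Standing alone, knob up, shut fingertips above the knob. Press: down to z≈0.126 then to the stop by force.

>>> servo_tool:
  steps:
    - {"tx": 0, "ty": 0, "tz": -0.3, "ax": 0, "ay": 0, "az": 0}
    - {"tx": 0, "ty": 0, "tz": -0.3, "ax": 0, "ay": 0, "az": 0}
    - {"tx": 0, "ty": 0, "tz": -0.15, "ax": 0, "ay": 0, "az": 0}
    - {"tx": 0, "ty": 0, "tz": -0.15, "ax": 0, "ay": 0, "az": 0}
    - {"tx": 0, "ty": 0, "tz": 0, "ax": 0, "ay": 0, "az": 0}

```text
time: 10.45
ee_pos: [0.6153, 0.0137, 0.1379]
tcp_rot: [-0.62, 0.785, 0.0, -0.0]
wrist_force: [-2.1, 0.2, 6.9]
finger_gap: 0.0004
```

>>> servo_tool:
  steps:
    - {"tx": 0, "ty": 0, "tz": -0.15, "ax": 0, "ay": 0, "az": 0}
    - {"tx": 0, "ty": 0, "tz": -0.125, "ax": 0, "ay": 0, "az": 0}
    - {"tx": 0, "ty": 0, "tz": 0, "ax": 0, "ay": 0, "az": 0}

```text
time: 10.75
ee_pos: [0.6155, 0.0136, 0.1278]
tcp_rot: [-0.62, 0.785, -0.0, 0.0]
wrist_force: [-3.9, 0.4, 11.6]
finger_gap: 0.0
```

>>> servo_tool:
  steps:
    - {"tx": 0, "ty": 0, "tz": -0.05, "ax": 0, "ay": 0, "az": 0}
    - {"tx": 0, "ty": 0, "tz": 0, "ax": 0, "ay": 0, "az": 0}

```text
time: 10.95
ee_pos: [0.6157, 0.0136, 0.1263]
tcp_rot: [-0.62, 0.785, -0.001, 0.0]
wrist_force: [-4.6, 0.7, 12.3]
finger_gap: -0.0001
```

>>> servo_tool:
  steps:
    - {"tx": 0, "ty": 0, "tz": -0.05, "ax": 0, "ay": 0, "az": 0}
    - {"tx": 0, "ty": 0, "tz": 0, "ax": 0, "ay": 0, "az": 0}

```text
time: 11.15
ee_pos: [0.616, 0.0136, 0.1252]
tcp_rot: [-0.62, 0.785, -0.001, 0.001]
wrist_force: [-5.2, 0.1, 16.3]
finger_gap: -0.0001
```

```bash
python3 - <<'E'
from h import *
plan([.6152,.0136,.148],Rb)
D=shot("10","wrist","scene")
crop(D["scene"],290,180,390,330,4,"pics/s10c.png")
crop(D["wrist"],220,100,420,350,3,"pics/w10c.png")
E
```

```text
t 11.15 pos [0.616  0.0136 0.1252] F [-5.23  0.08 16.33] gap -0.0001 q [-0.17  0.6   1.34 -0.    1.19  1.64]
d [-0.0008  0.      0.0228] rv deg [ 0.04  0.14 -0.01]  -> total units T [-0.02   0.001  0.569] A [ 0.005  0.018 -0.001]
```

View pics/w10c.png

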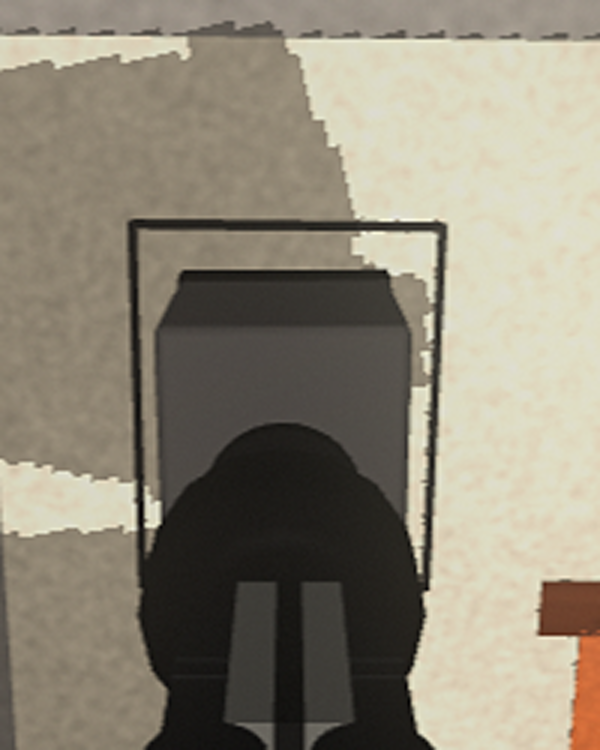

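View pics/s10c.png

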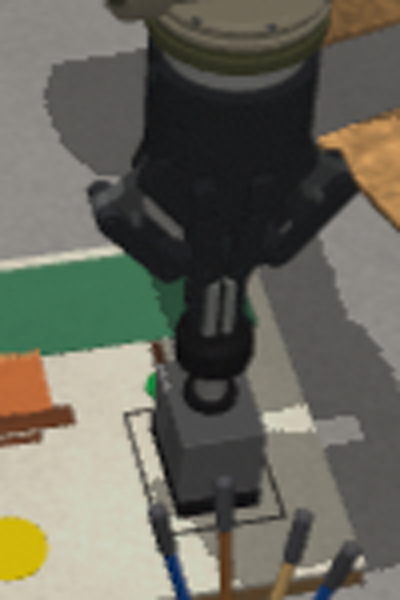

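>>> servo_tool:
  steps:
    - {"tx": -0.02, "ty": 0, "tz": -0.04, "ax": 0, "ay": 0, "az": 0}
    - {"tx": 0, "ty": 0, "tz": 0, "ax": 0, "ay": 0, "az": 0}
    - {"tx": 0, "ty": 0, "tz": 0, "ax": 0, "ay": 0, "az": 0}

```text
time: 11.55
ee_pos: [0.6157, 0.0136, 0.1251]
tcp_rot: [-0.62, 0.785, -0.002, 0.001]
wrist_force: [-7.3, 1.5, 22.9]
finger_gap: 0.0002
```

>>> servo_tool:
  steps:
    - {"tx": 0, "ty": 0, "tz": 0, "ax": 0, "ay": 0, "az": 0}
    - {"tx": 0, "ty": 0, "tz": 0.1, "ax": 0, "ay": 0, "az": 0}
    - {"tx": 0, "ty": 0, "tz": 0.2, "ax": 0, "ay": 0, "az": 0}
    - {"tx": 0, "ty": 0, "tz": 0.2, "ax": 0, "ay": 0, "az": 0}
    - {"tx": 0, "ty": 0, "tz": 0.3, "ax": 0, "ay": 0, "az": 0}
    - {"tx": 0, "ty": 0, "tz": 0.5, "ax": 0, "ay": 0, "az": 0}
    - {"tx": 0, "ty": 0, "tz": 0.3, "ax": 0, "ay": 0, "az": 0}

```text
time: 12.25
ee_pos: [0.6151, 0.0136, 0.1869]
tcp_rot: [-0.62, 0.785, -0.001, 0.0]
wrist_force: [0.0, -0.1, -0.6]
finger_gap: 0.0002
```

>>> servo_tool:
  steps:
    - {"tx": 0, "ty": 0, "tz": 0, "ax": 0, "ay": 0, "az": 0}
    - {"tx": 0, "ty": 0, "tz": 0, "ax": 0, "ay": 0, "az": 0}
    - {"tx": 0, "ty": 0, "tz": 0, "ax": 0, "ay": 0, "az": 0}
    - {"tx": 0, "ty": 0, "tz": 0, "ax": 0, "ay": 0, "az": 0}
    - {"tx": 0, "ty": 0, "tz": 0, "ax": 0, "ay": 0, "az": 0}
  hand: 80

```text
time: 12.75
ee_pos: [0.6146, 0.0136, 0.1852]
tcp_rot: [-0.62, 0.785, 0.0, -0.0]
wrist_force: [0.3, 0.6, 0.0]
finger_gap: 0.0723
```

```bash
python3 - <<'E'
from h import *
plan([.6152,.0136,.112],Rb)
D=shot("11","wrist","scene")
crop(D["scene"],290,180,390,330,4,"pics/s11c.png")
crop(D["wrist"],200,100,440,350,3,"pics/w11c.png")
E
```

```text
t 12.75 pos [0.6146 0.0136 0.1852] F [0.26 0.61 0.04] gap 0.0723 q [-0.17  0.55  1.27 -0.    1.32  1.64]
d [ 0.0006 -0.     -0.0732] rv deg [ 0.   -0.02  0.  ]  -> total units T [ 0.014 -0.    -1.829] A [ 0.    -0.003  0.001]
```

View pics/w11c.png

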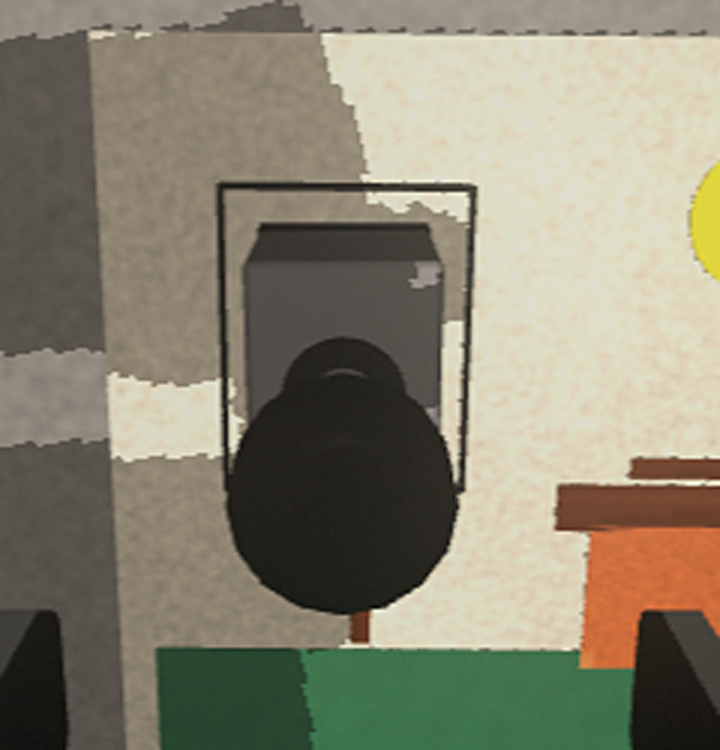

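View pics/s11c.png

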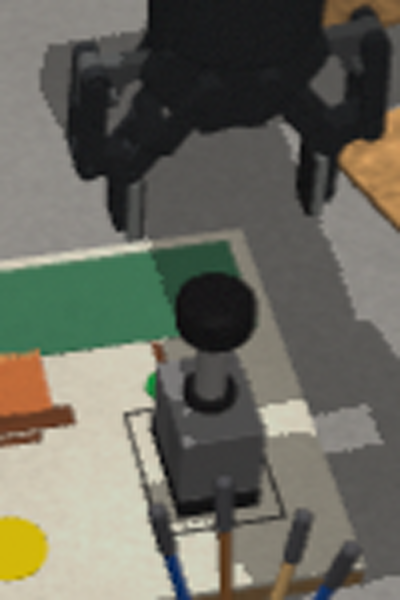

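>>> servo_tool:
  steps:
    - {"tx": 0.015, "ty": 0, "tz": -0.4, "ax": 0, "ay": 0, "az": 0}
    - {"tx": 0, "ty": 0, "tz": -0.4, "ax": 0, "ay": 0, "az": 0}
    - {"tx": 0, "ty": 0, "tz": -0.4, "ax": 0, "ay": 0, "az": 0}
    - {"tx": 0, "ty": 0, "tz": -0.4, "ax": 0, "ay": 0, "az": 0}
    - {"tx": 0, "ty": 0, "tz": -0.2, "ax": 0, "ay": 0, "az": 0}
    - {"tx": 0, "ty": 0, "tz": 0, "ax": 0, "ay": 0, "az": 0}
    - {"tx": 0, "ty": 0, "tz": 0, "ax": 0, "ay": 0, "az": 0}
  hand: 82

```text
time: 13.55
ee_pos: [0.6157, 0.0135, 0.1144]
tcp_rot: [-0.62, 0.785, -0.001, 0.0]
wrist_force: [0.6, 0.1, -0.3]
finger_gap: 0.082
```

>>> servo_tool:
  steps:
    - {"tx": 0, "ty": 0, "tz": 0, "ax": 0, "ay": 0, "az": 0}
    - {"tx": 0, "ty": 0, "tz": 0, "ax": 0, "ay": 0, "az": 0}
    - {"tx": 0, "ty": 0, "tz": 0, "ax": 0, "ay": 0, "az": 0}
    - {"tx": 0, "ty": 0, "tz": 0, "ax": 0, "ay": 0, "az": 0}
    - {"tx": 0, "ty": 0, "tz": 0, "ax": 0, "ay": 0, "az": 0}
    - {"tx": 0, "ty": 0, "tz": 0, "ax": 0, "ay": 0, "az": 0}
  hand: 30
  grip_force: 80

```text
time: 14.15
ee_pos: [0.6156, 0.0137, 0.1142]
tcp_rot: [-0.62, 0.785, -0.0, 0.0]
wrist_force: [-0.9, 1.8, 4.3]
finger_gap: 0.037
```

>>> servo_tool:
  steps:
    - {"tx": 0, "ty": 0, "tz": 0.02, "ax": 0, "ay": 0, "az": 0}
    - {"tx": 0, "ty": 0, "tz": 0, "ax": 0, "ay": 0, "az": 0}

```text
time: 14.35
ee_pos: [0.6155, 0.0136, 0.1146]
tcp_rot: [-0.62, 0.785, -0.0, 0.0]
wrist_force: [0.7, 1.3, 3.8]
finger_gap: 0.0377
```

>>> servo_tool:
  steps:
    - {"tx": 0, "ty": 0, "tz": 0.02, "ax": 0, "ay": 0, "az": 0}
    - {"tx": 0, "ty": 0, "tz": 0, "ax": 0, "ay": 0, "az": 0}

```text
time: 14.55
ee_pos: [0.615, 0.0136, 0.1147]
tcp_rot: [-0.62, 0.785, 0.0, -0.0]
wrist_force: [0.1, 0.6, -0.6]
finger_gap: 0.0374
```

>>> servo_tool:
  steps:
    - {"tx": 0, "ty": 0, "tz": 0.02, "ax": 0, "ay": 0, "az": 0}
    - {"tx": 0, "ty": 0, "tz": 0, "ax": 0, "ay": 0, "az": 0}

```text
time: 14.75
ee_pos: [0.6151, 0.0136, 0.1156]
tcp_rot: [-0.62, 0.785, 0.0, -0.0]
wrist_force: [-0.2, -0.3, -3.1]
finger_gap: 0.0377
```

```bash
python3 - <<'E'
from h import *
g=load("d0.pkl")["scene"]; hsv=cv2.cvtColor(g["image"],cv2.COLOR_BGR2HSV); m=cv2.inRange(hsv,(8,90,90),(22,255,255))
for c in cv2.findContours(m,cv2.RETR_EXTERNAL,cv2.CHAIN_APPROX_NONE)[0]:
    if cv2.contourArea(c)>600:
        p=cv2.approxPolyDP(c,6,True)[:,0]; w=onz(g,p,.008); print(p.tolist(),w.mean(0).round(4),np.linalg.norm(w-np.roll(w,1,0),axis=1).round(3))
plan([.4597,.2605,.2],Rb)
E
```

```text
[[346, 314], [341, 339], [351, 369], [342, 368], [337, 341], [328, 359], [353, 375], [368, 352], [363, 345], [358, 353], [367, 356], [355, 356], [359, 367], [349, 359], [362, 321], [349, 338]] [ 0.7413 -0.0282  0.008 ] [0.059 0.063 0.069 0.017 0.061 0.045 0.057 0.06  0.018 0.021 0.018 0.023
 0.025 0.025 0.095 0.051]
[[405, 202], [370, 214], [394, 241], [430, 227]] [0.4615 0.2584 0.008 ] [0.105 0.105 0.107 0.105]
[[404, 179], [383, 158], [350, 168], [370, 191]] [0.2738 0.3039 0.008 ] [0.109 0.107 0.107 0.11 ]
[[97, 88], [105, 113], [144, 105], [148, 119], [157, 117], [132, 81]] [-0.3814 -0.2269  0.008 ] [0.116 0.175 0.122 0.09  0.028 0.267]
[[339, 76], [329, 67], [287, 75], [283, 89]] [-0.3046  0.3765  0.008 ] [0.214 0.075 0.161 0.1  ]
[[139, 37], [137, 65], [88, 74], [77, 45], [52, 49], [59, 80], [17, 89], [24, 98], [147, 74]] [-0.7076 -0.3255  0.008 ] [0.323 0.244 0.17  0.26  0.09  0.267 0.135 0.076 0.401]
[[201, 24], [159, 31], [175, 85], [194, 81], [196, 63], [212, 49]] [-0.6515  0.0458  0.008 ] [0.246 0.173 0.466 0.066 0.136 0.124]
[[360, 23], [350, 16], [348, 25], [302, 34], [288, 22], [286, 37], [259, 42], [264, 51], [357, 33]] [-0.6467  0.5551  0.008 ] [0.102 0.082 0.096 0.209 0.133 0.148 0.113 0.083 0.399]
[[129, 24], [118, 4], [70, 21], [76, 34]] [-1.113  -0.2084  0.008 ] [0.21  0.241 0.241 0.145]
t 14.75 pos [0.6151 0.0136 0.1156] F [-0.17 -0.28 -3.11] gap 0.0377 q [-0.17  0.61  1.35 -0.    1.18  1.64]
d [-0.1554  0.2469  0.0844] rv deg [ 0.   -0.04  0.01]  -> total units T [-3.884  6.173  2.11 ] A [ 0.001 -0.005  0.001]
```

>>> servo_tool:
  steps:
    - {"tx": 0, "ty": 0, "tz": 0.5, "ax": 0, "ay": 0, "az": 0}
    - {"tx": 0, "ty": 0, "tz": 0.8, "ax": 0, "ay": 0, "az": 0}
    - {"tx": -0.1, "ty": 0.15, "tz": 0.7, "ax": 0, "ay": 0, "az": 0}
    - {"tx": -0.3, "ty": 0.5, "tz": 0.1, "ax": 0, "ay": 0, "az": 0}
    - {"tx": -0.4, "ty": 0.6, "tz": 0, "ax": 0, "ay": 0, "az": 0}
    - {"tx": -0.4, "ty": 0.6, "tz": 0, "ax": 0, "ay": 0, "az": 0}
    - {"tx": -0.4, "ty": 0.6, "tz": 0, "ax": 0, "ay": 0, "az": 0}
    - {"tx": -0.4, "ty": 0.6, "tz": 0, "ax": 0, "ay": 0, "az": 0}

```text
time: 15.55
ee_pos: [0.5344, 0.1364, 0.1998]
tcp_rot: [-0.62, 0.785, -0.0, -0.0]
wrist_force: [0.7, 0.3, -3.4]
finger_gap: 0.0374
```

>>> servo_tool:
  steps:
    - {"tx": -0.4, "ty": 0.6, "tz": 0, "ax": 0, "ay": 0, "az": 0}
    - {"tx": -0.4, "ty": 0.6, "tz": 0, "ax": 0, "ay": 0, "az": 0}
    - {"tx": -0.4, "ty": 0.7, "tz": 0, "ax": 0, "ay": 0, "az": 0}
    - {"tx": -0.4, "ty": 0.7, "tz": 0, "ax": 0, "ay": 0, "az": 0}
    - {"tx": -0.27, "ty": 0.5, "tz": 0, "ax": 0, "ay": 0, "az": 0}
    - {"tx": 0, "ty": 0, "tz": 0, "ax": 0, "ay": 0, "az": 0}
    - {"tx": 0, "ty": 0, "tz": 0, "ax": 0, "ay": 0, "az": 0}

```text
time: 16.25
ee_pos: [0.4605, 0.2595, 0.1999]
tcp_rot: [-0.62, 0.785, -0.0, -0.0]
wrist_force: [-0.3, 0.3, -2.2]
finger_gap: 0.0372
```

```bash
python3 - <<'E'
from h import *
plan([.460,.2598,.113],Rb)
D=shot("12","wrist","scene","top")
E
```

```text
t 16.25 pos [0.4605 0.2595 0.1999] F [-0.29  0.26 -2.25] gap 0.0372 q [ 0.29  0.35  1.54 -0.    1.26  2.1 ]
d [-0.0005  0.0003 -0.0869] rv deg [ 0.04  0.01 -0.05]  -> total units T [-0.012  0.006 -2.173] A [ 0.004  0.001 -0.006]
```

View pics/wrist12.png

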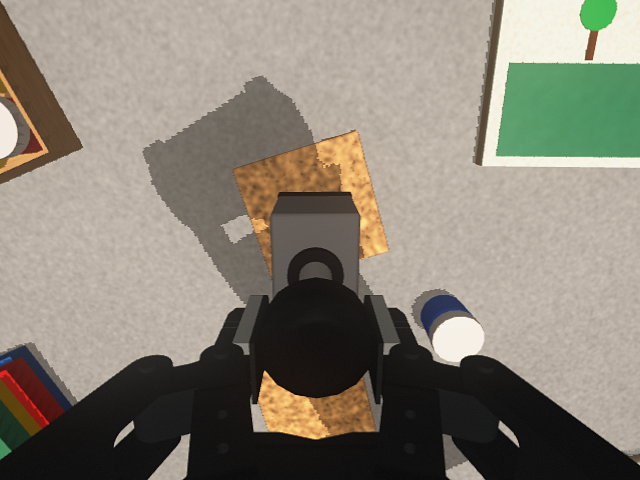

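View pics/scene12.png

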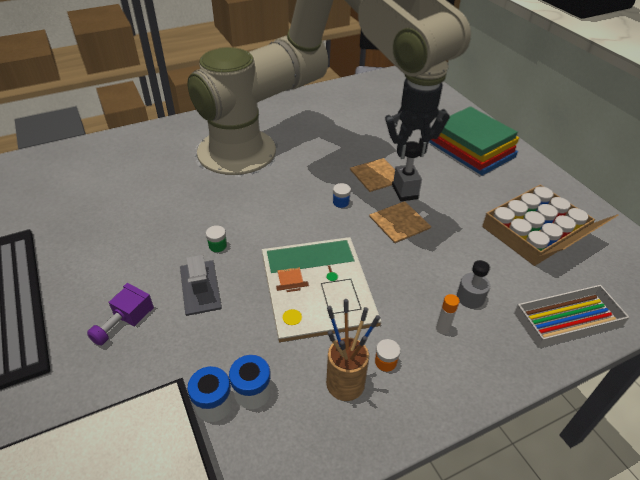

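>>> servo_tool:
  steps:
    - {"tx": -0.01, "ty": 0.006, "tz": -0.5, "ax": 0, "ay": 0, "az": 0}
    - {"tx": 0, "ty": 0, "tz": -0.6, "ax": 0, "ay": 0, "az": 0}
    - {"tx": 0, "ty": 0, "tz": -0.6, "ax": 0, "ay": 0, "az": 0}
    - {"tx": 0, "ty": 0, "tz": -0.3, "ax": 0, "ay": 0, "az": 0}
    - {"tx": 0, "ty": 0, "tz": -0.17, "ax": 0, "ay": 0, "az": 0}
    - {"tx": 0, "ty": 0, "tz": 0, "ax": 0, "ay": 0, "az": 0}
    - {"tx": 0, "ty": 0, "tz": 0, "ax": 0, "ay": 0, "az": 0}

```text
time: 17.1
ee_pos: [0.4608, 0.2599, 0.1142]
tcp_rot: [-0.62, 0.785, -0.0, 0.001]
wrist_force: [-0.3, 0.4, -3.9]
finger_gap: 0.0375
```

>>> servo_tool:
  steps:
    - {"tx": 0, "ty": 0, "tz": -0.04, "ax": 0, "ay": 0, "az": 0}
    - {"tx": 0, "ty": 0, "tz": -0.03, "ax": 0, "ay": 0, "az": 0}
    - {"tx": 0, "ty": 0, "tz": 0, "ax": 0, "ay": 0, "az": 0}
    - {"tx": 0, "ty": 0, "tz": 0, "ax": 0, "ay": 0, "az": 0}

```text
time: 17.5
ee_pos: [0.4602, 0.2599, 0.1106]
tcp_rot: [-0.62, 0.785, -0.0, 0.0]
wrist_force: [0.3, 0.4, -3.1]
finger_gap: 0.0373
```

>>> servo_tool:
  steps:
    - {"tx": 0, "ty": 0, "tz": -0.02, "ax": 0, "ay": 0, "az": 0}
    - {"tx": 0, "ty": 0, "tz": 0, "ax": 0, "ay": 0, "az": 0}

```text
time: 17.7
ee_pos: [0.4601, 0.2598, 0.1097]
tcp_rot: [-0.62, 0.785, -0.0, 0.0]
wrist_force: [-0.1, 0.9, -2.5]
finger_gap: 0.0372
```

>>> servo_tool:
  steps:
    - {"tx": 0, "ty": 0, "tz": -0.02, "ax": 0, "ay": 0, "az": 0}
    - {"tx": 0, "ty": 0, "tz": 0, "ax": 0, "ay": 0, "az": 0}

```text
time: 17.9
ee_pos: [0.4601, 0.2598, 0.1088]
tcp_rot: [-0.62, 0.785, -0.0, -0.0]
wrist_force: [-0.9, -0.2, -2.0]
finger_gap: 0.0374
```

>>> servo_tool:
  steps:
    - {"tx": 0, "ty": 0, "tz": -0.015, "ax": 0, "ay": 0, "az": 0}
    - {"tx": 0, "ty": 0, "tz": 0, "ax": 0, "ay": 0, "az": 0}

```text
time: 18.1
ee_pos: [0.4601, 0.2598, 0.1082]
tcp_rot: [-0.62, 0.785, -0.0, 0.0]
wrist_force: [-0.8, -0.5, -4.3]
finger_gap: 0.0374
```

>>> servo_tool:
  steps:
    - {"tx": 0, "ty": 0, "tz": -0.012, "ax": 0, "ay": 0, "az": 0}
    - {"tx": 0, "ty": 0, "tz": 0, "ax": 0, "ay": 0, "az": 0}

```text
time: 18.3
ee_pos: [0.4602, 0.2598, 0.1078]
tcp_rot: [-0.62, 0.785, -0.0, 0.0]
wrist_force: [0.3, 0.9, -3.7]
finger_gap: 0.0375
```

>>> servo_tool:
  steps:
    - {"tx": 0, "ty": 0, "tz": -0.015, "ax": 0, "ay": 0, "az": 0}
    - {"tx": 0, "ty": 0, "tz": 0, "ax": 0, "ay": 0, "az": 0}

```text
time: 18.5
ee_pos: [0.4604, 0.26, 0.1076]
tcp_rot: [-0.62, 0.785, -0.0, 0.0]
wrist_force: [-0.8, -0.0, 1.1]
finger_gap: 0.0373
```

>>> servo_tool:
  steps:
    - {"tx": 0, "ty": 0, "tz": 0, "ax": 0, "ay": 0, "az": 0}
    - {"tx": 0, "ty": 0, "tz": 0, "ax": 0, "ay": 0, "az": 0}
    - {"tx": 0, "ty": 0, "tz": 0, "ax": 0, "ay": 0, "az": 0}
    - {"tx": 0, "ty": 0, "tz": 0, "ax": 0, "ay": 0, "az": 0}
    - {"tx": 0, "ty": 0, "tz": 0, "ax": 0, "ay": 0, "az": 0}
  hand: 80

```text
time: 19.0
ee_pos: [0.4602, 0.2598, 0.1072]
tcp_rot: [-0.62, 0.785, -0.0, 0.0]
wrist_force: [1.3, -0.1, -0.2]
finger_gap: 0.0802
```

>>> servo_tool:
  steps:
    - {"tx": 0, "ty": 0, "tz": 0.2, "ax": 0, "ay": 0, "az": 0}
    - {"tx": 0, "ty": 0, "tz": 0.4, "ax": 0, "ay": 0, "az": 0}
    - {"tx": 0, "ty": 0, "tz": 0.7, "ax": 0, "ay": 0, "az": 0}
    - {"tx": 0, "ty": 0, "tz": 0.8, "ax": 0, "ay": 0, "az": 0}
    - {"tx": 0, "ty": 0, "tz": 0.8, "ax": 0, "ay": 0, "az": 0}
    - {"tx": 0, "ty": 0, "tz": 0.4, "ax": 0, "ay": 0, "az": 0}
    - {"tx": 0, "ty": 0, "tz": 0, "ax": 0, "ay": 0, "az": 0}

```text
time: 19.7
ee_pos: [0.4609, 0.2601, 0.2419]
tcp_rot: [-0.62, 0.785, -0.001, 0.002]
wrist_force: [1.4, -0.9, -0.1]
finger_gap: 0.0802
```

```bash
python3 - <<'E'
from h import *
plan([.460,.2598,.2],Rb)
D=shot("13","wrist","scene")
crop(D["scene"],340,100,480,260,4,"pics/s13c.png")
E
```

```text
t 19.7 pos [0.4609 0.2601 0.2419] F [ 1.36 -0.88 -0.15] gap 0.0802 q [ 0.29  0.31  1.47 -0.    1.35  2.1 ]
d [-0.0009 -0.0003 -0.0419] rv deg [-0.08  0.3  -0.01]  -> total units T [-0.023 -0.008 -1.048] A [-0.009  0.038 -0.001]
```

View pics/wrist13.png

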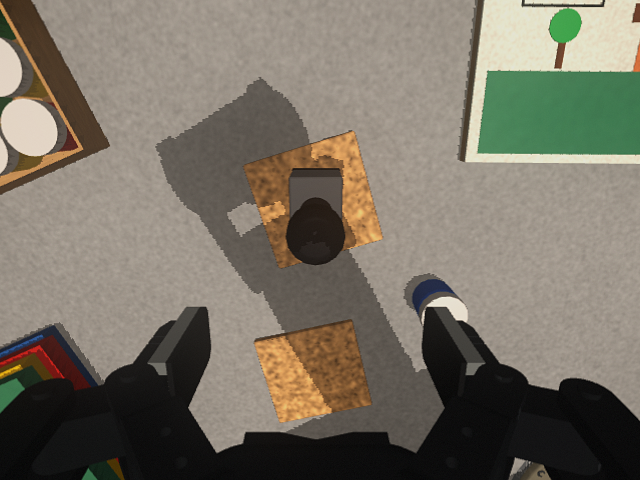

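View pics/s13c.png

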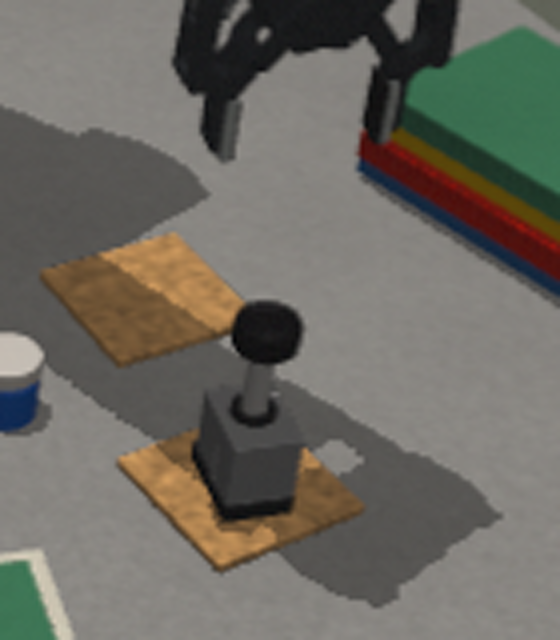

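```bash
python3 - <<'E'
from h import *
D=load("d13.pkl");g=D["wrist"]
t=onz(g,[(245,165),(352,131),(382,239),(280,267)],.008); print("tile",t.mean(0))
e=onz(g,[(292,170),(341,170)],.008); X=np.array([np.cos(yawb),np.sin(yawb),0]); print("stamper",e.mean(0)-.031*X,np.linalg.norm(e[0]-e[1]))
d=cv2.absdiff(cv2.GaussianBlur(D["scene"]["image"],(3,3),0),cv2.GaussianBlur(load("d12.pkl")["scene"]["image"],(3,3),0)).max(2)>40
from bench import workorder
print(workorder.close_job())
E
```

```text
tile [0.45788493 0.26233389 0.008     ]
stamper [0.45803063 0.2605769  0.008     ] 0.04641156665330816
the job is handed in; nothing more can be done
None
```

I took the stamper out of its rest by the knob and stood it in the ruled box, then let go of it. I pressed the knob to the stop, let it come back up, moved the stamper to the farther cork tile and handed the job in. `close_job()` gives no verdict.

- **Box:** after release the stamper's centre measured within about 1–2 mm of the box centre in two camera views. It was square with the lines and the knob was up.
- **Press:** the fingertips stopped at z = 0.125 m, about 20 mm of knob travel. The force rose to 23 N with almost no further movement, so the knob was on the hard stop. A sideways force of about 7 N appeared, but the images showed the stamper still upright and in the same place.
- **Tile:** touchdown showed only about 1 N on the wrist sensor, which should be too little to start the knob moving. The last images show the stamper upright with the knob up and the gripper clear. Its centre measured about 2 mm from the tile's, on the tile farther from the base (0.53 m against 0.41 m).
- **Closing on the knob:** each time the fingers shut on it they pushed it down with about 4–5 N, roughly where it starts to move. I let up before carrying the stamper both times, and saw no sign of printing outside the box.
- **Bystanders:** I judged these by eye only. The full scene view taken over the tile, before setting down, showed all of them in place. I ran no numerical check that they had not moved.

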